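# Pry the spring clip off a banding-wheel spindle

### The arm

A 7-joint arm with a two-finger parallel gripper is mounted at the origin on the work surface. World frame = base frame: x ahead of the robot, y to its left, z up, the work surface at z = 0. Lengths are in m, angles in rad, forces in N, time in s.
With the tool pointing down it reaches from about 0.4 to 0.875 m from the base axis. Payload 19.3 kg.
Tool frame: the origin (TCP) lies midway between the tips of the shut fingers; the grasp point (between the pads) lies 19 mm behind it; z points along the fingers, y is the direction in which the jaws open and shut (so a half turn about z gives the same grasp; the last joint's range is limited). The gripper opens to 85 mm and grips with 20 to 120 N. Pads are 22 mm wide; open, the fingers measure 114 mm over their backs; the gripper's body (76 mm by 85 mm) begins 54 mm behind the grasp point. The pads swing forward as they close: fully open they stand 13 mm farther back than shut.
Start: joints at [-1.36, 0.521, -0.036, 1.599, 0.021, 1.021, -0.113], TCP at [0.173, 0.601, 0.231] pointing down, gripper open.
Joint ranges: [-2.91, 2.91], [-0.3, 2.13], [-1.5, 1.42], [0.17, 2.43], [-1.26, 4.41], [0.16, 1.93], [-2.52, 2.52]. Speed limits (rad/s): [1.89, 1.89, 2.39, 2.39, 3.01, 3.01, 3.01].

### API

Orientations are given as a 3x3 rotation matrix whose columns are the frame's x, y, z axes.
In Python, from cell import sensors, optics, workorder gives the robot as it stands.
- The arm moves only by the tool send_rows, never from a script. Its argument "increments" is a list that holds one entry, the list of rows, each a list of 7 numbers: the opening, from 0 (shut) to 1 (fully open), then the shift along the tool's x, y, z in cm, then the turn, a rotation vector about the tool's x, y, z in degrees. A call has 1 to 10 rows; each row is the pose to reach, as a shift and turn from the pose commanded when the call began, along the tool's axes at that moment; what a row does not reach only later rows make up. A row lasts 1/12 s, in which the tool goes at most 41.7 mm and 7.16 degrees, less where a joint would pass 70% of its speed; a pose out of reach is approached as far as the arm can. A call with a gripper value outside its range is refused whole. The fingers move at their own pace and stop on an object; "newtons" is the grip in N (left out, the last holds). Time passes only in rows, so rows that repeat a pose let the fingers close. It gives the time, the measured TCP pose, the force and the opening at its end, in the units of the state.
- sensors.sense(): the state, without advancing time (a new reading comes with each control period).
- optics.grab_frame(name): name is "side" or "top" or "wrist"; returns (picture, depth): 420x560x3 uint8, blue, green, red; 420x560 float32, m along the optical axis (not along the pixel's ray), 0 where there is no reading.
- optics.camera_info(name): a dict with "fx", "fy", "cx", "cy" (pixels), "k1" (the pictures are not rectified: a ray, as slopes to the right and down, at radius r is drawn at 1 + k1 r^2 times it, then the intrinsics apply), "R" (3x3) and "t" (3): a world point X has camera coordinates R X + t. Camera axes: x right, y down, z forward; pixel columns grow to the right and rows downward; lengths in m; the calibration is good to about 2 mm. A picture is of the moment at which its call begins: read the wrist's pose just before it. camera_info takes no time and is no camera call; for the wrist camera it gives the pose at the moment of the call.
- workorder.hand_in(): hands the job in, once; it reports no verdict.
The state is a dict: "clock": time; "joint_positions": joint angles; "qd": joint speeds; "joint_torque": joint torques, N m; "ee_pos": TCP position; "orientation": TCP orientation; "force": force on the tool from outside, world axes, zero at the start; "ft_torque": the same for the moment, N m; "gripper_width": finger opening in m.
Only numpy, scipy, OpenCV 4.12 (cv2) and the standard library are available. Lean on these libraries where they do the work, as an engineer would, in place of code of your own. Each camera call takes 0.05 s, during which the arm holds its last target.

### The job

The upturned banding-wheel head has to come apart for cleaning: lift the hooked pick from its wooden rest, feel its toe down through the notch of the guard ring and under the back of the spring clip and pry the clip gently out of the spindle groove, straight away from the spindle, so that it ends up lying loose in the wheel's dish. Do not ram the clip into the rim, push or pull on any part with more than about 15 N, touch the clip with the fingers or push the clay tile about. Unhook the pick and lay it back in its rest.

Things in the scene. Friction and masses are not known exactly. Their poses are not given: they have to be found in the camera images.
- wheel: upturned wheel head of a banding wheel, fixed: grey round casting 148 mm across. Origin at the table under the spindle axis, z up. Its top is a flat dish floor at 30 mm, with a raised rim round it. On the axis a steel spindle: shoulder 24 mm across from 30 to 36.5 mm, groove 18 mm across up to 42.2 mm, cap 24 mm across up to 46.2 mm, stub 14 mm across up to 56.2 mm
- rim: raised rim round the dish, part of the wheel: inner diameter 110, outer 126, from 30 to 42 mm above the table; the clip's back meets it after 28 mm of travel. Origin on the spindle axis at the dish floor. Over the clip's opening runs a stiff guard ring on the spindle: 19.5 to 22.1 mm from the axis, 43 to 45.5 mm above the table, with one notch 4.6 mm wide right through it
- seat (a point): point on the spindle axis at the top of the shoulder (36.5 mm up), where the clip's underside sits. The opening between spindle and clip bar is 11 mm long (clip x = 12 to 23) and 17 mm wide. The toe gets down into it, to the dish floor, only through the guard's notch, whose direction from the axis is anywhere within 0.26 rad of the clip's x (5.4 mm to either side) and not measured: feel for it
- clip: flat U-shaped spring-steel clip 4.5 mm thick, level in the groove. Origin on its underside, on the spindle axis while seated. x points from the spindle out through the middle of its back bar: the way it comes off. The bar spans x = 23 to 27, y = +-15 mm, 6.5 mm above the dish floor; springy arms run from it to the groove. Pulled slowly it takes 7 to 13 N and is free by 16 mm
- pick: hooked pick, 90 g: square wooden handle 16 by 16 by 110 mm, a 3 mm round steel shank that goes on from the handle's front and turns down at right angles, ending in a short toe turned back towards the handle. Origin at the centre of the handle; x along the handle towards the hook, z up when the hook points down
- pick_grip (a point): centre of the pick's handle, axes of the pick; grasp here across y, 16 mm wide
- pick_tip (a point): underside of the hook, on the shank's axis, at x = 80, z = -58 mm in the pick's axes. The toe reaches from 1.5 mm in front of this point (pick +x) to 7 mm behind it (pick -x, towards the handle), is 3.5 mm tall and 3 mm wide
- cradle (a point): middle of the fixed wooden rest, 75 mm above the table: where the centre of the handle lies when the pick lies in its rest; x along the handle as it lies at the start (towards the hook). The handle lies in two flared V notches 44 mm either side, each 12 mm thick, 17.6 mm wide at the handle's underside, its cheeks rising 21 mm above that; between them it is open down to the 12 mm thick base (125 by 60 mm)
- tile: loose clay relief tile, 110 by 160 by 14 mm with low raised strips and a ring, lying flat on the table; origin under its centre

How it is judged:
By the outcome, as a careful person would: the job done as asked, in the order asked, and still so for the second after the job is handed in, with the robot touching nothing.
It also fails if it takes over 70 s, if anything falls off the work surface, if the arm or the gripper's body presses on something with over 40 N, if the wrist force passes 120 N, or if a joint passes its speed limit or range.

## Working session

There is one attempt and no reset: what is moved stays moved. The work goes in short steps, Python scripts to look and compute and a tool call to move; the robot and the scene stay as the last step left them, time stands still between calls to the robot, and variables do not carry over. Pictures are saved under pics/ and viewed, and the job is handed in when it is done.

Besides the shell and the picture viewer there is one more tool, called after ">>>" as name(argument=value, ...), one argument or row to a line, values as JSON. send_rows: Moves the arm, as the interface text tells. Its arguments: {"type":"object","properties":{"increments":{"type":"array","items":{"type":"array","items":{"type":"array","items":{"type":"number"}}}},"newtons":{"type":"number"}},"required":["increments"]}

```bash
ls; mkdir -p pics; python3 - <<'E'
from cell import sensors, optics
import cv2,numpy as np
np.set_printoptions(precision=4,suppress=True)
s=sensors.sense()
print(s)
for n in ["side","top","wrist"]:
    i=optics.camera_info(n); print(n,i)
    p,d=optics.grab_frame(n); cv2.imwrite(f"pics/{n}0.png",p); np.save(f"pics/{n}0.npy",d)
E
```

```text
pics
{'clock': 0.0, 'joint_positions': array([-1.3602,  0.5221, -0.0363,  1.6   ,  0.0212,  1.0211, -0.1128]), 'qd': array([ 0.0019,  0.    , -0.0013, -0.0019,  0.0013,  0.0013, -0.0001]), 'joint_torque': array([  0.0008, -92.7125,   1.9804, -36.9922,   0.0179,   0.0083,
         0.    ]), 'ee_pos': array([0.1731, 0.6002, 0.2307]), 'orientation': array([[-0.9608,  0.2771, -0.0003],
       [ 0.2771,  0.9608, -0.0012],
       [-0.0001, -0.0012, -1.    ]]), 'force': array([ 0.1122, -0.5595,  0.1999]), 'ft_torque': array([ 0.0381,  0.0294, -0.0111]), 'gripper_width': 0.08479820597491465}
side {'fx': 389.3122806240275, 'fy': 389.3122806240275, 'cx': 275.8464393142386, 'cy': 210.89776063572185, 'k1': -0.021576576873697628, 'R': array([[-0.6996, -0.7144,  0.0175],
       [-0.5082,  0.4801, -0.715 ],
       [ 0.5024, -0.5091, -0.6989]]), 't': array([0.4129, 0.4079, 0.4224])}
top {'fx': 410.40904735668795, 'fy': 410.40904735668795, 'cx': 279.3612073722204, 'cy': 203.79407492542282, 'k1': 0.03490797170785479, 'R': array([[ 0.0123, -0.9997, -0.0232],
       [-0.99  , -0.0089, -0.1407],
       [ 0.1404,  0.0247, -0.9898]]), 't': array([-0.0602,  0.65  ,  0.6694])}
wrist {'fx': 331.87122454487474, 'fy': 331.87122454487474, 'cx': 281.0819595935539, 'cy': 206.82422578987124, 'k1': -0.06724843619453388, 'R': array([[ 0.2768,  0.9609, -0.0011],
       [ 0.9251, -0.2662,  0.2708],
       [ 0.2599, -0.076 , -0.9626]]), 't': array([-0.624 , -0.0369,  0.377 ])}
```

View pics/side0.png

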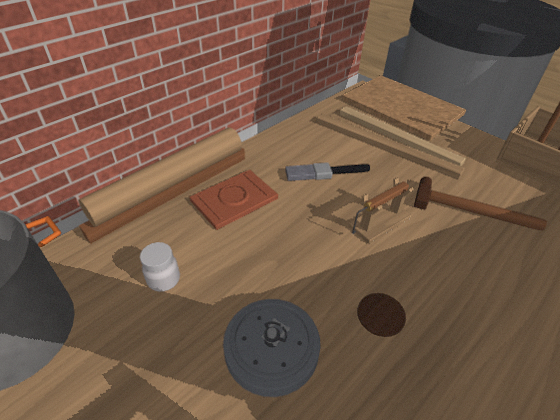

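View pics/top0.png

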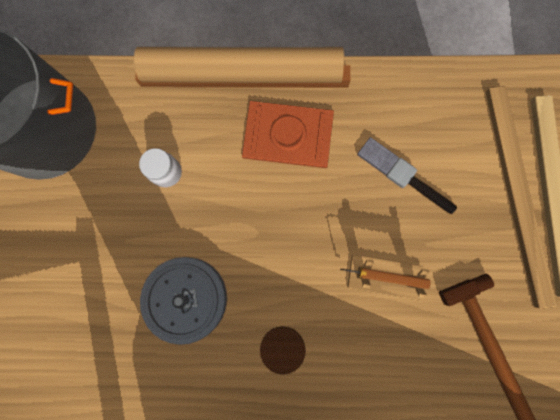

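View pics/wrist0.png

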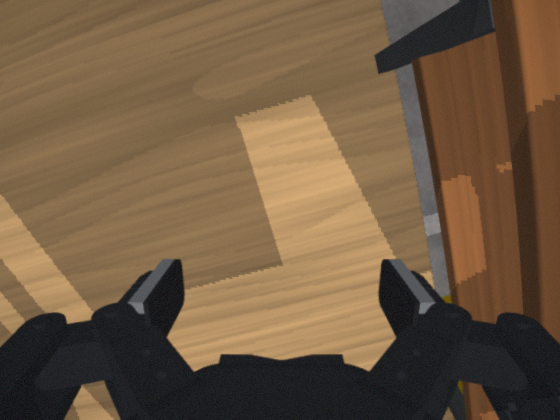

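```bash
cat > h.py <<'E'
import numpy as np,cv2
np.set_printoptions(precision=4,suppress=True)
def ray(info,u,v):
    x=(u-info['cx'])/info['fx'];y=(v-info['cy'])/info['fy']
    xd,yd=x,y
    for _ in range(20):
        r2=x*x+y*y;f=1+info['k1']*r2;x=xd/f;y=yd/f
    R=np.array(info['R']);t=np.array(info['t'])
    return -R.T@t, R.T@np.array([x,y,1.0])
def atz(info,u,v,z):
    c,d=ray(info,u,v);return c+d*(z-c[2])/d[2]
def atd(info,u,v,dep):
    c,d=ray(info,u,v);return c+d*dep
def proj(info,X):
    p=np.array(info['R'])@np.array(X)+np.array(info['t']);x,y=p[:2]/p[2];f=1+info['k1']*(x*x+y*y)
    return np.array([info['cx']+info['fx']*x*f,info['cy']+info['fy']*y*f])
def cloud(info,d,m=None):
    v,u=np.nonzero(d>0) if m is None else np.nonzero(m&(d>0))
    x=(u-info['cx'])/info['fx'];y=(v-info['cy'])/info['fy'];xd,yd=x.copy(),y.copy()
    for _ in range(20):
        f=1+info['k1']*(x*x+y*y);x=xd/f;y=yd/f
    dd=d[v,u];P=np.c_[x*dd,y*dd,dd]
    return u,v,(P-np.array(info['t']))@np.array(info['R'])
E
python3 - <<'E'
from h import *
from cell import optics
p=cv2.imread('pics/top0.png');q=cv2.imread('pics/side0.png')
a=cv2.resize(p[245:355,125:240],None,fx=5,fy=5,interpolation=2)[:550]
cv2.imwrite('pics/tw.png',a)
cv2.imwrite('pics/tp.png',cv2.resize(p[240:320,320:450],None,fx=6,fy=6,interpolation=2))
cv2.imwrite('pics/sw.png',cv2.resize(q[295:395,215:330],None,fx=6,fy=6,interpolation=2))
cv2.imwrite('pics/sp.png',cv2.resize(q[165:255,335:425],None,fx=6,fy=6,interpolation=2))
for n in ['top','side']:
    i=optics.camera_info(n);d=np.load(f'pics/{n}0.npy')
    u,v,P=cloud(i,d)
    print(n,np.percentile(P[:,2],[1,10,50,90,99]))
    if n=='top':
        for (a,b) in [(183,300),(170,262),(395,279),(370,274),(425,284),(349,270),(287,133),(300,250)]:
            print(a,b,d[b,a],atd(i,a,b,d[b,a]))
E
```

```text
top [-0.7557 -0.7477 -0.0001  0.027   0.147 ]
183 300 0.691336 [0.4855 0.1064 0.0494]
170 262 0.721288 [0.5482 0.1376 0.0288]
395 279 0.6528371 [ 0.5262 -0.239   0.0854]
370 274 0.65738297 [ 0.5333 -0.2004  0.0828]
425 284 0.65226537 [ 0.5192 -0.286   0.0838]
349 270 0.66713244 [ 0.539  -0.1683  0.0746]
287 133 0.7626928 [ 0.7876 -0.065   0.0159]
300 250 0.746503 [ 0.5724 -0.0907  0.001 ]
side [-0.6396 -0.3296 -0.0007  0.0611  0.1554]
```

View pics/tw.png

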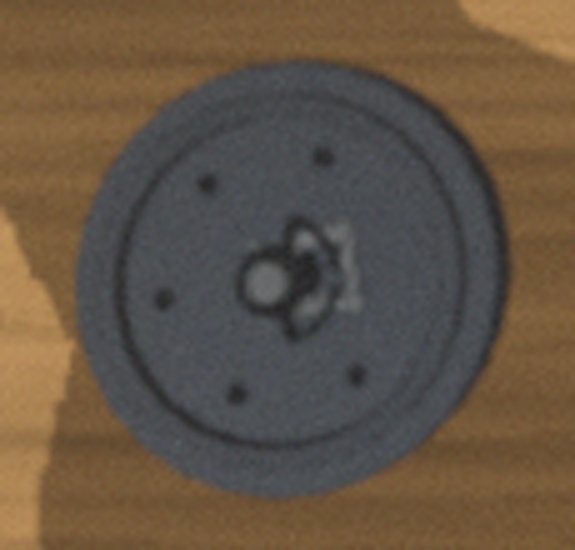

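View pics/tp.png

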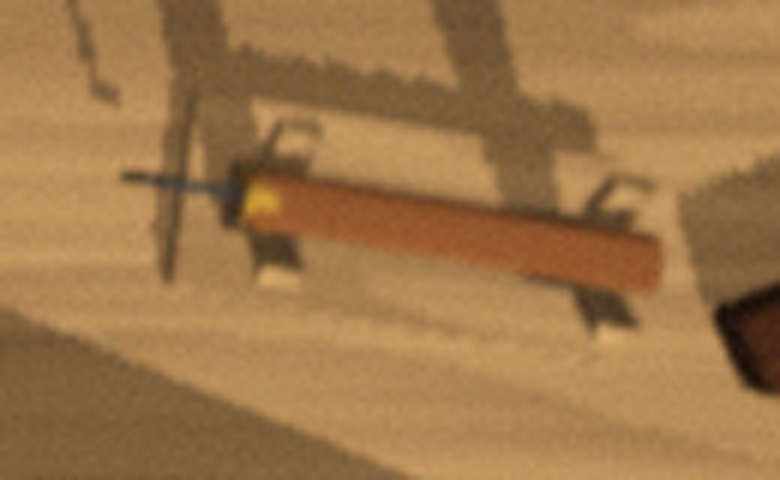

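View pics/sw.png

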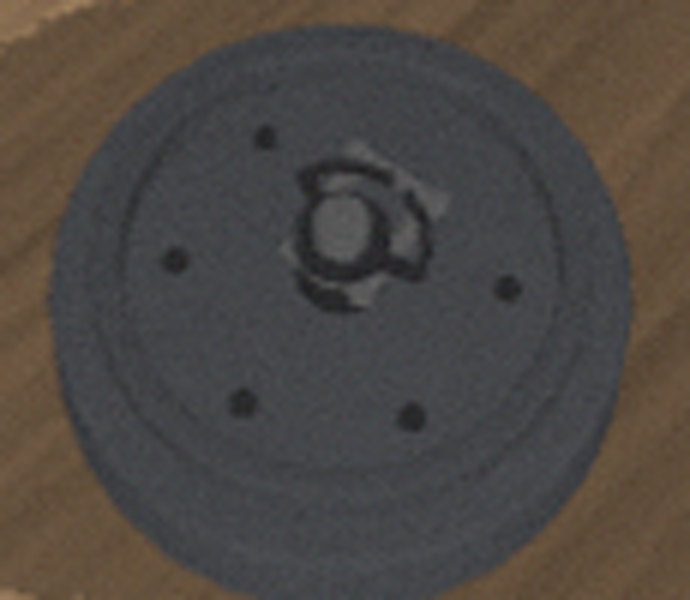

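View pics/sp.png

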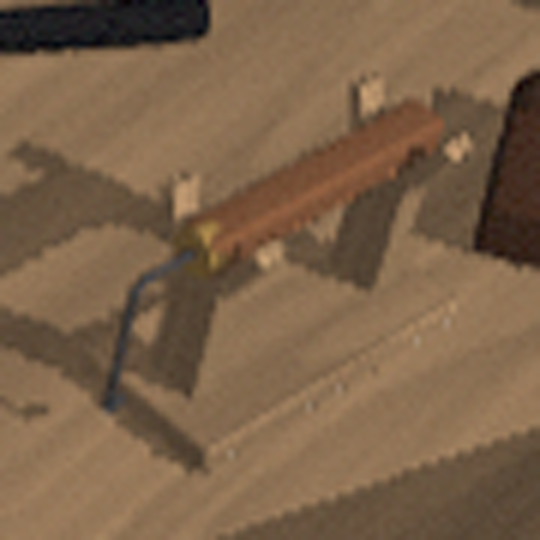

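```bash
cat >> h.py <<'E'
from scipy.spatial.transform import Rotation as Ro
def inc(s,pos,R):
    Rc=Ro.from_matrix(np.array(s['orientation'])).as_matrix()
    dp=Rc.T@(np.array(pos)-np.array(s['ee_pos']))*100
    w=np.degrees(Ro.from_matrix(Rc.T@R).as_rotvec())
    return dp,w
def down(yaw): # tool x at world yaw (rad), z down
    x=np.array([np.cos(yaw),np.sin(yaw),0]);z=np.array([0,0,-1.]);return np.c_[x,np.cross(z,x),z]
E
python3 - <<'E'
from h import *
from cell import optics,sensors
s=sensors.sense()
i=optics.camera_info('wrist');c=-np.array(i['R']).T@np.array(i['t'])
print('cam in tool',np.array(s['orientation']).T@(c-s['ee_pos']))
i=optics.camera_info('top');d=np.load('pics/top0.npy');p=cv2.imread('pics/top0.png')
u,v,P=cloud(i,d)
# handle
m=(u>330)&(u<440)&(v>255)&(v<300)&(P[:,2]>0.078)&(P[:,2]<0.09)
Q=P[m];print(len(Q))
(rc,rs,ra)=cv2.minAreaRect((Q[:,:2]*1000).astype(np.float32));print('rect',rc,rs,ra,np.median(Q[:,2]))
# cull neighborhood heights
# wheel: points z in 36..44mm ring (rim), and top of stub
m=(u>120)&(u<245)&(v>245)&(v<355)
W=P[m];
for lo,hi in [(0.02,.0285),(.0285,.0315),(.039,.045),(.0445,.048),(.053,.06)]:
    k=(W[:,2]>lo)&(W[:,2]<hi);print(lo,hi,k.sum(),W[k].mean(0) if k.any() else'')
k=(W[:,2]>.02)
rc,r=cv2.minEnclosingCircle((W[k][:,:2]*1000).astype(np.float32));print('wheel circ',rc,r)
print(np.histogram(W[:,2],bins=np.arange(-.002,.062,.002)))
E
```

```text
cam in tool [ 0.0668 -0.0005 -0.1414]
895
rect (527.1129760742188, -240.08241271972656) (110.48519134521484, 45.88166046142578) 80.54014587402344 0.08258984826916628
0.02 0.0285 762 [0.487  0.1054 0.0275]
0.0285 0.0315 3252 [0.484  0.1124 0.0299]
0.039 0.045 1165 [0.4839 0.1106 0.0416]
0.0445 0.048 151 [0.4832 0.1092 0.0462]
0.053 0.06 54 [0.4836 0.114  0.0557]
wheel circ (484.2339172363281, 113.2302017211914) 74.39364624023438
(array([3734, 2775,  286,   10,    6,   21,   10,   12,   12,   15,    9,
         13,   12,   27,  365, 2132, 1644,  153,   55,   61,  195,  615,
        365,   95,   84,   29,    2,    5,   27,   23,    1]), array([-0.002,  0.   ,  0.002,  0.004,  0.006,  0.008,  0.01 ,  0.012,
        0.014,  0.016,  0.018,  0.02 ,  0.022,  0.024,  0.026,  0.028,
        0.03 ,  0.032,  0.034,  0.036,  0.038,  0.04 ,  0.042,  0.044,
        0.046,  0.048,  0.05 ,  0.052,  0.054,  0.056,  0.058,  0.06 ]))
```

```bash
python3 - <<'E'
from h import *
from cell import sensors
s=sensors.sense()
print(inc(s,[0.48,0.084,0.10],down(np.radians(80.5))))
E
```

```text
(array([-43.7885, -41.0895,  13.1254]), array([-0.0359,  0.0374, 83.4081]))
```

>>> send_rows(
  increments=[
    [[1,-43.8,-41.1,13.1,0,0,83.4],[1,-43.8,-41.1,13.1,0,0,83.4],[1,-43.8,-41.1,13.1,0,0,83.4],[1,-43.8,-41.1,13.1,0,0,83.4],[1,-43.8,-41.1,13.1,0,0,83.4],[1,-43.8,-41.1,13.1,0,0,83.4],[1,-43.8,-41.1,13.1,0,0,83.4],[1,-43.8,-41.1,13.1,0,0,83.4],[1,-43.8,-41.1,13.1,0,0,83.4],[1,-43.8,-41.1,13.1,0,0,83.4]],
  ],
)

```text
clock: 0.98
ee_pos: [0.3818, 0.2488, 0.1423]
orientation: [[-0.034, 0.999, 0.0], [0.999, 0.034, 0.0], [0.0, 0.0, -1.0]]
force: [1.6, 0.9, 0.0]
gripper_width: 0.0853
```

```bash
python3 - <<'E'
from h import *
from cell import sensors
s=sensors.sense();print(s['clock'],s['ee_pos'],s['joint_positions'])
print(inc(s,[0.48,0.084,0.10],down(np.radians(80.5))))
E
```

```text
0.9833 [0.3818 0.2488 0.1423] [-0.945   0.4115  0.302   2.1274 -0.2034  0.6289 -0.4676]
(array([-16.8085,   9.2483,   4.2306]), array([ 0.0232, -0.0124, 11.4547]))
```

>>> send_rows(
  increments=[
    [[1,-16.8,9.2,4.2,0,0,11.5],[1,-16.8,9.2,4.2,0,0,11.5],[1,-16.8,9.2,4.2,0,0,11.5],[1,-16.8,9.2,4.2,0,0,11.5],[1,-16.8,9.2,4.2,0,0,11.5],[1,-16.8,9.2,4.2,0,0,11.5],[1,-16.8,9.2,4.2,0,0,11.5],[1,-16.8,9.2,4.2,0,0,11.5]],
  ],
)

```text
clock: 1.65
ee_pos: [0.4796, 0.0867, 0.1004]
orientation: [[0.16, 0.987, -0.0], [0.987, -0.16, 0.0], [0.0, -0.0, -1.0]]
force: [-1.1, 0.1, -0.7]
gripper_width: 0.0855
```

```bash
python3 - <<'E'
from h import *
from cell import sensors,optics
s=sensors.sense();print(s['clock'],s['ee_pos'],s['joint_positions'],s['qd'])
import json
i=optics.camera_info('wrist')
p,d=optics.grab_frame('wrist');cv2.imwrite('pics/w1.png',p);np.save('pics/w1.npy',d);np.save('pics/w1i.npy',i,allow_pickle=True)
a=proj(i,[.484,.113,.045]);print(a)
u,v=int(a[0]),int(a[1])
cv2.imwrite('pics/w1c.png',cv2.resize(p[max(0,v-70):v+70,u-70:u+70],None,fx=4,fy=4,interpolation=2))
E
```

```text
1.65 [0.4796 0.0867 0.1004] [-0.528   0.5323  0.302   2.0774 -0.2837  0.5708 -0.1858] [-0.0278 -0.0082 -0.0036  0.0016  0.0006  0.0006  0.0006]
[278.5393 184.3483]
```

View pics/w1.png

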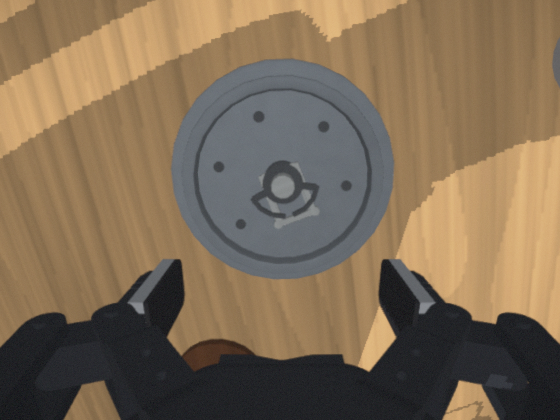

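View pics/w1c.png

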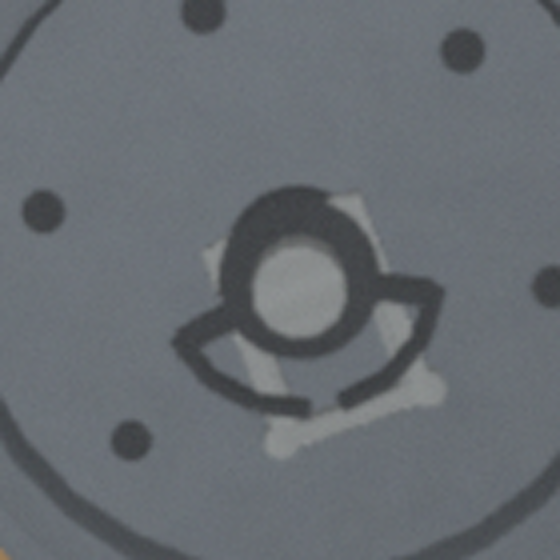

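```bash
python3 - <<'E'
from h import *
i=np.load('pics/w1i.npy',allow_pickle=True).item()
px=lambda x,y:((x+.5)/4-.5+208,(y+.5)/4-.5+114)
W=lambda x,y,z:atz(i,*px(x,y),z)
st=W(300,289,.0562);print('stub',st)
for q in [(302,276)]: print('cap',W(*q,.0462))
na,nb=W(311,405,.0445),W(339,401,.0445);print('notch',na,nb,np.linalg.norm(na-nb)*1e3)
n=(na+nb)/2
A,B=W(280,445,.041),W(435,390,.041);print('bar',A,B,np.linalg.norm(A-B))
v=(B-A)[:2];v/=np.linalg.norm(v);x=np.array([-v[1],v[0]])
if x[1]>0:x=-x
print('clip x angle',np.degrees(np.arctan2(x[1],x[0])))
for name,ax in(('stub',st),('depth',np.array([.4842,.1132]))):
    e=(n-ax[:3] if len(ax)==3 else n[:2]-ax)[:2];print(name,np.linalg.norm(e)*1e3,np.degrees(np.arctan2(e[1],e[0])),'bar mid dist',((A+B)/2)[:2]@x-ax[:2]@x, 'lat',((A+B)/2-0)[:2]@v-ax[:2]@v)
# guard outer corner ends
for q in [(180,340),(440,290)]:
    g=W(*q,.0445);print('guardend',g,np.linalg.norm(g[:2]-st[:2]),np.degrees(np.arctan2(*(g-st)[[1,0]])))
# arm ends
for q in [(212,265),(350,203)]:
    g=W(*q,.041);print('arm',((g-st)[:2]@x,(g-st)[:2]@v))
E
```

```text
stub [0.4866 0.114  0.0562]
cap [0.4869 0.1138 0.0462]
notch [0.485  0.0931 0.0445] [0.4894 0.0931 0.0445] 4.395482800423673
bar [0.479  0.0862 0.041 ] [0.5046 0.0914 0.041 ] 0.02614106129128703
clip x angle -78.70365172517492
stub 20.96403059805904 -88.30914786504279 bar mid dist 0.025769036312446637 lat 0.00013961514166493938
depth 20.334721025020247 -81.39913065335661 bar mid dist 0.02541114315127193 lat 0.0026814493146471996
guardend [0.4668 0.1066 0.0445] 0.02113181137542258 -159.4431540637274
guardend [0.5072 0.108  0.0445] 0.02148180589445219 -16.27504951265039
arm (np.float64(-0.005198111835474621), np.float64(-0.012430961084978202))
arm (np.float64(-0.006773506265825001), np.float64(0.010693359613128357))
```

```bash
python3 - <<'E'
from h import *
from cell import sensors
s=sensors.sense()
print(inc(s,[0.527,-0.24,0.15],down(np.radians(80.5))))
E
```

```text
(array([-31.5542,   9.8898,  -4.9581]), array([-0.0189, -0.0166,  0.3502]))
```

>>> send_rows(
  increments=[
    [[1,-10,3.2,-5,0,0,0.4],[1,-20,6.4,-5,0,0,0.4],[1,-31.5,9.9,-5,0,0,0.4],[1,-31.5,9.9,-5,0,0,0.4],[1,-31.5,9.9,-5,0,0,0.4],[1,-31.5,9.9,-5,0,0,0.4],[1,-31.5,9.9,-5,0,0,0.4],[1,-31.5,9.9,-5,0,0,0.4],[1,-31.5,9.9,-5,0,0,0.4],[1,-31.5,9.9,-5,0,0,0.4]],
  ],
)

```text
clock: 2.53
ee_pos: [0.5273, -0.2419, 0.1509]
orientation: [[0.169, 0.986, 0.001], [0.986, -0.169, -0.001], [-0.001, 0.001, -1.0]]
force: [-0.2, 0.9, -0.0]
gripper_width: 0.0855
```

```bash
python3 - <<'E'
from h import *
from cell import sensors,optics
s=sensors.sense();print(s['clock'],s['ee_pos'],s['joint_positions'],s['qd'])
i=optics.camera_info('wrist')
p,d=optics.grab_frame('wrist');cv2.imwrite('pics/w2.png',p);np.save('pics/w2.npy',d);np.save('pics/w2i.npy',i,allow_pickle=True)
u,v,P=cloud(i,d)
m=(P[:,2]>.079)&(P[:,2]<.092)&(np.abs(P[:,0]-.527)<.012)&(np.abs(P[:,1]+.24)<.065)
Q=P[m];print(len(Q),cv2.minAreaRect((Q[:,:2]*1000).astype(np.float32)),np.median(Q[:,2]),Q[:,1].min(),Q[:,1].max())
E
```

```text
2.5333 [ 0.5273 -0.2419  0.1509] [ 0.0978  0.573   0.3285  1.8092 -0.2458  0.7985  0.3802] [-0.0539 -0.0106 -0.0334  0.0404 -0.0065 -0.0084 -0.0229]
3429 ((527.0003051757812, -240.8592529296875), (109.27163696289062, 23.983192443847656), 89.99469757080078) 0.08164889972300046 -0.29549508976696137 -0.18622386406854805
```

View pics/w2.png

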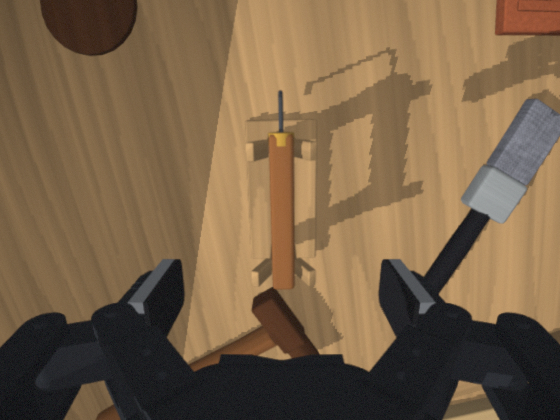

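```bash
python3 - <<'E'
from h import *
i=np.load('pics/w2i.npy',allow_pickle=True).item();p=cv2.imread('pics/w2.png')
cv2.imwrite('pics/w2c.png',cv2.resize(p[80:300,220:340],None,fx=2.7,fy=2.7,interpolation=2))
hsv=cv2.cvtColor(p,cv2.COLOR_BGR2HSV)
d=np.load('pics/w2.npy');u,v,P=cloud(i,d)
for z in [(.078,.092)]:
    m=np.zeros(d.shape,bool);m[v,u]=(P[:,2]>z[0])&(P[:,2]<z[1])
rows=[]
for r in range(150,280,10):
    seg=p[r,255:310].astype(int);red=(seg[:,2]-seg[:,0]); 
    k=np.nonzero((hsv[r,255:310,1]>150)&(hsv[r,255:310,0]<13))[0]+255
    if len(k): rows.append((r,k.min(),k.max(),(k.min()+k.max())/2))
print(rows)
R=np.array([atz(i,a[3],a[0],.083) for a in rows])
f=np.polyfit(R[:,1],R[:,0],1);print(f,np.degrees(np.arctan2(1,f[0])),'x at -0.24',np.polyval(f,-.24), R[:,0]-np.polyval(f,R[:,1]))
print(atz(i,281.5,133,.083),atz(i,284,288.5,.083), atz(i,281,132,.075))
E
```

```text
[(150, np.int64(270), np.int64(278), np.float64(274.0)), (160, np.int64(271), np.int64(285), np.float64(278.0)), (170, np.int64(285), np.int64(287), np.float64(286.0)), (180, np.int64(271), np.int64(287), np.float64(279.0)), (200, np.int64(272), np.int64(282), np.float64(277.0)), (210, np.int64(280), np.int64(286), np.float64(283.0)), (220, np.int64(273), np.int64(283), np.float64(278.0)), (240, np.int64(274), np.int64(291), np.float64(282.5)), (250, np.int64(275), np.int64(289), np.float64(282.0)), (260, np.int64(275), np.int64(276), np.float64(275.5))]
[0.161  0.5671] 80.85242020958685 x at -0.24 0.5284506448803878 [-0.0031 -0.0006  0.0044 -0.0001 -0.0016  0.0023 -0.0011  0.0018  0.0014
 -0.0032]
[ 0.5388 -0.1867  0.083 ] [ 0.5225 -0.2928  0.083 ] [ 0.5385 -0.1864  0.075 ]
```

View pics/w2c.png

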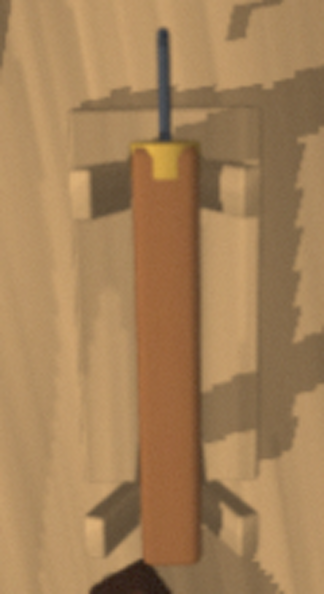

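```bash
python3 - <<'E'
from h import *
from cell import sensors
s=sensors.sense()
print(s['ee_pos'],inc(s,[0.5295,-0.24,0.056],down(np.radians(81))))
E
```

```text
[ 0.5274 -0.2399  0.1506] (array([0.0182, 0.2138, 9.4556]), array([ 0.0025, -0.0178, -0.6001]))
```

>>> send_rows(
  increments=[
    [[0.6,0,0.2,3,0,0,-0.6],[0.6,0,0.2,6,0,0,-0.6],[0.5,0,0.2,8,0,0,-0.6],[0.4,0,0.2,9.4,0,0,-0.6],[0.3,0,0.2,9.4,0,0,-0.6],[0.27,0,0.2,9.4,0,0,-0.6],[0.27,0,0.2,9.4,0,0,-0.6],[0.27,0,0.2,9.4,0,0,-0.6]],
  ],
  newtons=20,
)

```text
clock: 3.25
ee_pos: [0.5299, -0.2403, 0.0578]
orientation: [[0.156, 0.988, 0.002], [0.988, -0.156, -0.0], [-0.0, 0.002, -1.0]]
force: [-0.2, 0.4, -0.6]
gripper_width: 0.0228
```

```bash
cat > look.py <<'E'
import sys
from h import *
from cell import sensors,optics
def look(name,cam='wrist'):
    s=sensors.sense();print(s['clock'],s['ee_pos'],'F',s['force'],'T',s['ft_torque'],'w',s['gripper_width'])
    i=optics.camera_info(cam)
    p,d=optics.grab_frame(cam);cv2.imwrite(f'pics/{name}.png',p);np.save(f'pics/{name}.npy',d);np.save(f'pics/{name}i.npy',i,allow_pickle=True)
    return s,i,p,d
if __name__=='__main__': look(*sys.argv[1:])
E
python3 look.py w3
```

```text
3.25 [ 0.5299 -0.2403  0.0578] F [-0.2261  0.4154 -0.5611] T [ 0.009   0.0124 -0.0053] w 0.02282089882528936
```

View pics/w3.png

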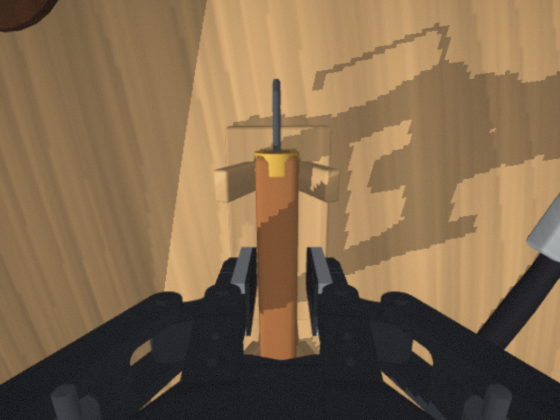

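>>> send_rows(
  increments=[
    [[0.27,0,-0.13,0.15,0,0,0],[0.2,0,-0.13,0.15,0,0,0],[0.17,0,-0.13,0.15,0,0,0],[0.1,0,-0.13,0.15,0,0,0],[0.1,0,-0.13,0.15,0,0,0],[0.1,0,-0.13,0.15,0,0,0]],
  ],
  newtons=20,
)

```text
clock: 3.8
ee_pos: [0.5278, -0.2404, 0.0553]
orientation: [[0.157, 0.988, 0.0], [0.988, -0.157, 0.0], [0.0, -0.0, -1.0]]
force: [-2.0, 1.2, 6.8]
gripper_width: 0.0155
```

>>> send_rows(
  increments=[
    [[0.0,0,0,0,0,0,0],[0.0,0,0,0,0,0,0],[0.0,0,0,0,0,0,0]],
  ],
  newtons=100,
)

```text
clock: 4.05
ee_pos: [0.5279, -0.2405, 0.0556]
orientation: [[0.157, 0.988, 0.0], [0.988, -0.157, 0.0], [0.0, 0.0, -1.0]]
force: [-3.3, 2.2, 11.2]
gripper_width: 0.0144
```

>>> send_rows(
  increments=[
    [[0.0,0,0,-0.3,0,0,0],[0.0,0,0,-1,0,0,0],[0.0,0,0,-3,0,0,0],[0.0,0,0,-5,0,0,0],[0.0,0,0,-7,0,0,0],[0.0,0,0,-7,0,0,0],[0.0,0,0,-7,0,0,0]],
  ],
)

```text
clock: 4.63
ee_pos: [0.5284, -0.2407, 0.1262]
orientation: [[0.157, 0.988, 0.002], [0.988, -0.157, -0.001], [-0.0, 0.002, -1.0]]
force: [-0.5, -0.4, -1.2]
gripper_width: 0.0146
```

```bash
python3 look.py w4;python3 look.py s4 side; python3 - <<'E'
import cv2
p=cv2.imread('pics/s4.png');cv2.imwrite('pics/s4c.png',cv2.resize(p[120:270,300:460],None,fx=4,fy=4,interpolation=2)[:600,:800])
E
```

```text
4.6333 [ 0.5284 -0.2407  0.1262] F [-0.5155 -0.4178 -1.2172] T [ 0.0381 -0.0281 -0.0004] w 0.01463572337605331
4.6833 [ 0.528  -0.2404  0.1253] F [-0.218  -0.1755 -1.8443] T [-0.0058  0.003   0.036 ] w 0.0143940472750463
```

View pics/w4.png

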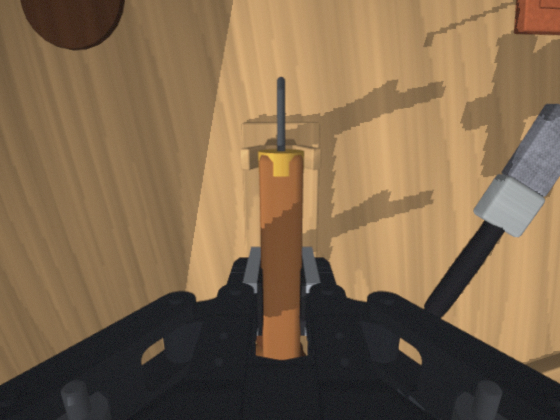

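View pics/s4c.png

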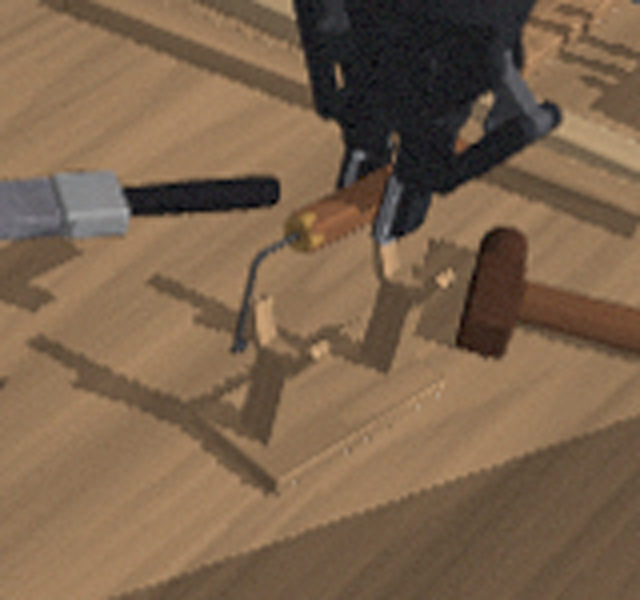

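```bash
python3 - <<'E'
from h import *
p=cv2.imread('pics/w4.png')
cv2.imwrite('pics/w4c.png',cv2.resize(p[60:200,240:320],None,fx=5,fy=5,interpolation=2)[:600])
cv2.imwrite('pics/w4d.png',cv2.resize(p[65:105,260:300],None,fx=14,fy=14,interpolation=0))
E
```

```text
(no output)
```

View pics/w4c.png

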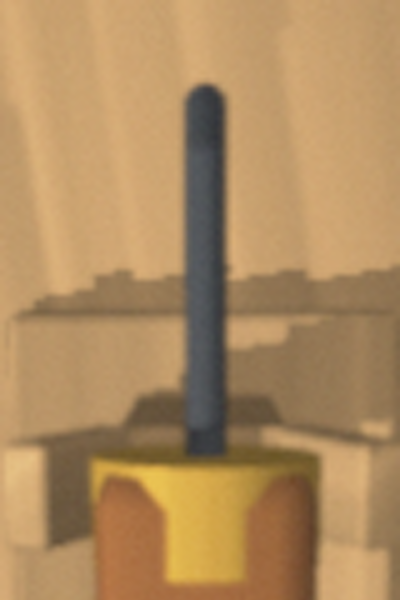

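View pics/w4d.png

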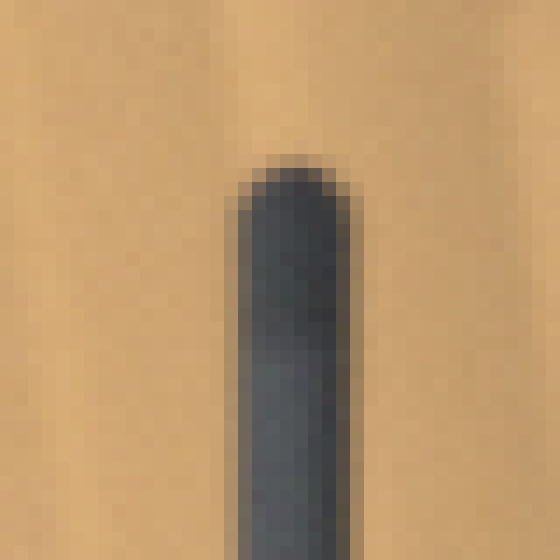

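```bash
python3 - <<'E'
from h import *
i=np.load('pics/w4i.npy',allow_pickle=True).item()
pos=np.array([0.5284,-0.2407,0.1262]);import math
x=np.array([.157,.988,0]);x/=np.linalg.norm(x);z=np.array([0,0,-1.]);T=np.c_[x,np.cross(z,x),z]
c=-np.array(i['R']).T@i['t'];print('cam',T.T@(c-pos))
def tz(u,v,zt): # intersect with tool z=zt
    P=atz(i,u,v,pos[2]-zt);return T.T@(P-pos)
print('elbow',tz(280.6,76.8,-.0195),'+-',tz(280.6,78.8,-.0195))
print('front top',tz(280.6,155,-.027),'bot',tz(280.6,150,-.011))
print('width', tz(240+96/5,158,-.027),tz(240+320/5,158,-.027))
d=np.load('pics/w4.npy');print(d[74:100:2,280],d[160:200:10,280])
for r in (84,90,100,160,180):
    P=atd(i,280,r,d[r,280]);print(r,T.T@(P-pos))
E
```

```text
cam [ 0.0679  0.0013 -0.1414]
elbow [ 0.0805  0.0015 -0.0195] +- [ 0.0798  0.0015 -0.0195]
front top [ 0.0542  0.0015 -0.027 ] bot [ 0.0542  0.0015 -0.011 ]
width [ 0.0532 -0.0059 -0.027 ] [ 0.0532  0.0095 -0.027 ]
[0.2505 0.2511 0.1184 0.117  0.1181 0.117  0.1148 0.1161 0.115  0.1149
 0.1161 0.1149 0.1157] [0.1157 0.117  0.1169 0.1173]
84 [ 0.0783  0.0012 -0.017 ]
90 [ 0.076   0.0012 -0.0197]
100 [ 0.0727  0.0012 -0.0191]
160 [ 0.0523  0.0012 -0.0256]
180 [ 0.0453  0.0012 -0.0263]
```

```bash
python3 - <<'E'
from h import *
from cell import sensors
s=sensors.sense()
print(inc(s,[0.4895,0.0199,0.11],down(np.radians(91.7))))
E
```

```text
(array([25.1036, -7.8437,  1.4803]), array([ -0.0226,  -0.0128, -10.7049]))
```

>>> send_rows(
  increments=[
    [[0,3,-0.9,-0.5,0,0,-1.5],[0,6.5,-2,-0.5,0,0,-3],[0,10,-3.1,-0.5,0,0,-4.5],[0,13.5,-4.2,-0.5,0,0,-6],[0,17,-5.3,0,0,0,-7.5],[0,20.5,-6.4,0.5,0,0,-9],[0,23,-7.2,1,0,0,-10],[0,24.5,-7.65,1.3,0,0,-10.7],[0,25.1,-7.84,1.5,0,0,-10.7],[0,25.1,-7.84,1.5,0,0,-10.7]],
  ],
)

```text
clock: 5.57
ee_pos: [0.4892, 0.0208, 0.1092]
orientation: [[-0.031, 1.0, -0.002], [1.0, 0.031, -0.0], [-0.0, -0.002, -1.0]]
force: [-0.4, 1.2, -1.2]
gripper_width: 0.0144
```

>>> send_rows(
  increments=[
    [[0,0,0,0,0,0,0],[0,0,0,0,0,0,0],[0,0,0,0,0,0,0]],
  ],
)

```text
clock: 5.82
ee_pos: [0.4899, 0.0184, 0.1101]
orientation: [[-0.027, 1.0, 0.0], [1.0, 0.027, -0.0], [-0.0, 0.0, -1.0]]
force: [-0.1, -0.2, -1.0]
gripper_width: 0.0145
```

```bash
python3 - <<'E'
from look import *
for k in range(3):
    s,i,p,d=look(f'w5{k}')
    T=np.array(s['orientation']);c=-np.array(i['R']).T@i['t'];print('cam',c,T.T@(c-s['ee_pos']))
cv2.imwrite('pics/w5c.png',cv2.resize(p[50:200,200:360],None,fx=4,fy=4,interpolation=2))
E
python3 look.py s5 side; python3 look.py t5 top
python3 - <<'E'
import cv2
p=cv2.imread('pics/s5.png');cv2.imwrite('pics/s5c.png',cv2.resize(p[270:390,215:365],None,fx=5,fy=5,interpolation=2))
E
```

```text
5.8167 [0.4899 0.0184 0.1101] F [-0.1044 -0.2315 -0.9869] T [-0.028  -0.021  -0.0089] w 0.014497132730215639
cam [0.4895 0.086  0.2515] [ 0.0676  0.0015 -0.1414]
5.8667 [0.4899 0.0186 0.1101] F [ 0.0262  0.2551 -1.551 ] T [0.012  0.005  0.0092] w 0.014534660078692673
cam [0.4895 0.0861 0.2515] [ 0.0675  0.0015 -0.1414]
5.9167 [0.4899 0.0188 0.1101] F [-0.4095  0.5156 -1.225 ] T [-0.0093 -0.0013 -0.042 ] w 0.014448296771177668
cam [0.4895 0.0863 0.2515] [ 0.0675  0.0015 -0.1414]
5.9667 [0.4899 0.0189 0.1101] F [ 0.2321 -0.1471 -0.5579] T [0.0271 0.041  0.0122] w 0.014576565649535031
6.0167 [0.4898 0.0191 0.1101] F [-0.4248 -0.0964 -0.8708] T [ 0.0241 -0.018   0.0416] w 0.014145891392704241
```

View pics/w5c.png

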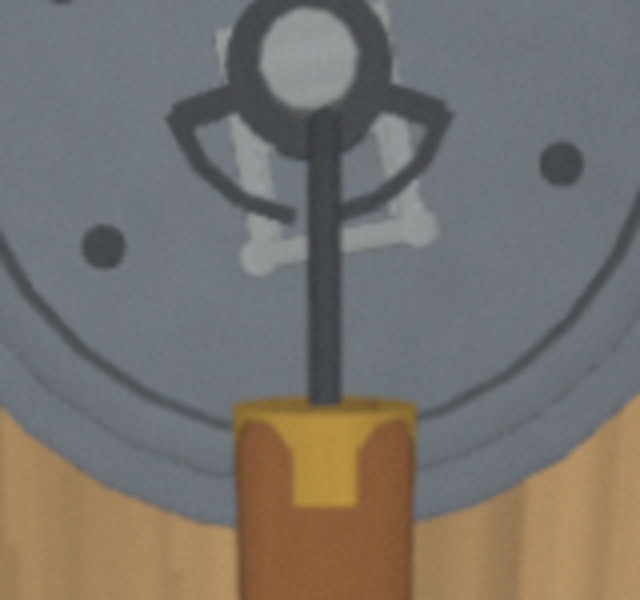

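View pics/s5c.png

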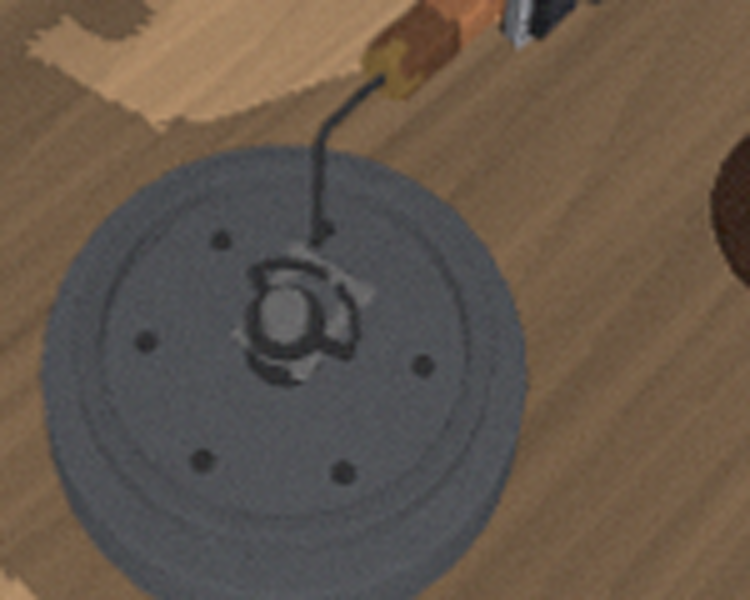

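```bash
python3 - <<'E'
from h import *
i=np.load('pics/w52i.npy',allow_pickle=True).item()
px=lambda x,y:((x+.5)/4-.5+200,(y+.5)/4-.5+50)
W=lambda x,y,z:atz(i,*px(x,y),z)
print('stub',W(308,59,.0562),'cap',W(309,76,.0462))
print('notchL',W(296,215,.0445),'shank at elbow',W(325,108,.1295),'right',W(342,210,.0445))
A,B=W(260,255,.041),W(420,229,.041);print(A,B);v=(B-A)[:2];print(np.degrees(np.arctan2(-v[0],v[1])))
for q in [(172,117),(450,115)]:
    g=W(*q,.0445);print(g)
c=-np.array(i['R']).T@i['t'];print(c, W(325,390,.1295))
E
```

```text
stub [0.4863 0.113  0.0562] cap [0.4864 0.112  0.0462]
notchL [0.4849 0.0924 0.0445] shank at elbow [0.4891 0.099  0.1295] right [0.4918 0.0933 0.0445]
[0.4795 0.0864 0.041 ] [0.5038 0.091  0.041 ]
-79.38606051865189
[0.4663 0.1059 0.0445]
[0.5073 0.1074 0.0445]
[0.4895 0.0863 0.2515] [0.4898 0.0746 0.1295]
```

>>> send_rows(
  increments=[
    [[0,0.02,-0.21,0.5,0,0,0],[0,0.02,-0.21,1.0,0,0,0],[0,0.02,-0.21,1.5,0,0,0],[0,0.02,-0.21,2,0,0,0],[0,0.02,-0.21,2,0,0,0],[0,0.02,-0.21,2,0,0,0],[0,0.02,-0.21,2,0,0,0],[0,0.02,-0.21,2,0,0,0]],
  ],
)

```text
clock: 6.73
ee_pos: [0.4878, 0.0198, 0.0902]
orientation: [[-0.03, 1.0, 0.0], [1.0, 0.03, -0.0], [-0.0, 0.0, -1.0]]
force: [-0.4, 0.5, -1.0]
gripper_width: 0.0141
```

```bash
python3 look.py w6; python3 look.py s6 side;python3 - <<'E'
import cv2
p=cv2.imread('pics/s6.png');cv2.imwrite('pics/s6c.png',cv2.resize(p[300,:1].repeat(1) if 0 else p[300:375,235:310],None,fx=8,fy=8,interpolation=2))
p=cv2.imread('pics/w6.png');cv2.imwrite('pics/w6c.png',cv2.resize(p[50:170,210:350],None,fx=5,fy=5,interpolation=2))
E
```

```text
6.7333 [0.4878 0.0198 0.0902] F [-0.3912  0.5394 -1.0048] T [-0.0396  0.0176 -0.0211] w 0.014119727664074518
6.7833 [0.4878 0.0198 0.0902] F [ 0.6834 -0.37   -0.193 ] T [ 0.0301 -0.037   0.0317] w 0.014461039235618802
```

View pics/w6c.png

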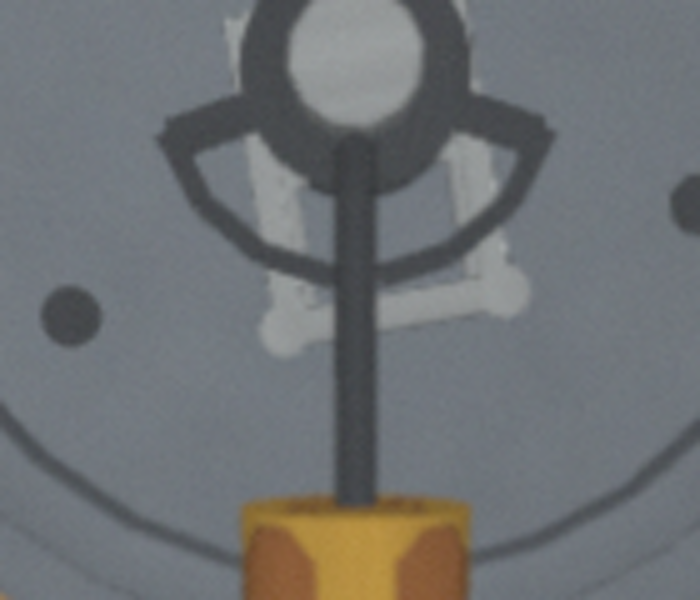

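View pics/s6c.png

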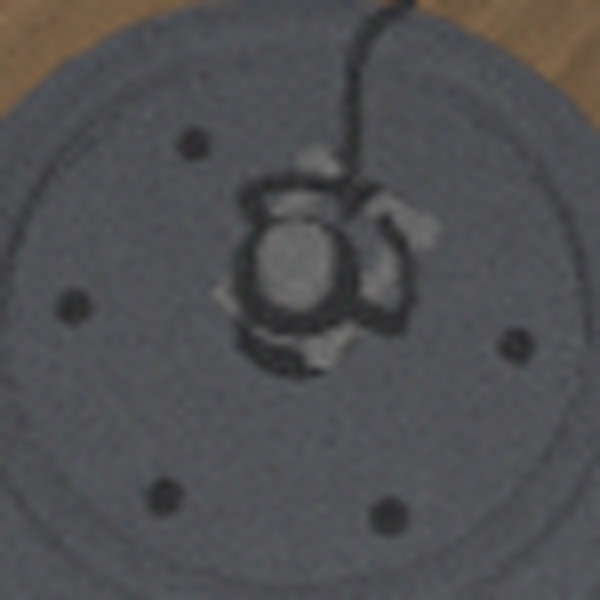

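>>> send_rows(
  increments=[
    [[0,0,0,0.2,0,0,0],[0,0,0,0.4,0,0,0],[0,0,0,0.45,0,0,0],[0,0,0,0.5,0,0,0],[0,0,0,0.55,0,0,0],[0,0,0,0.6,0,0,0],[0,0,0,0.6,0,0,0]],
  ],
)

```text
clock: 7.42
ee_pos: [0.4876, 0.0198, 0.0839]
orientation: [[-0.029, 1.0, -0.0], [1.0, 0.029, -0.0], [-0.0, -0.0, -1.0]]
force: [-0.3, 0.6, -1.5]
gripper_width: 0.0148
```

>>> send_rows(
  increments=[
    [[0,0,0,0.05,0,0,0],[0,0,0,0.1,0,0,0],[0,0,0,0.15,0,0,0],[0,0,0,0.15,0,0,0]],
  ],
)

```text
clock: 7.75
ee_pos: [0.4876, 0.0198, 0.0824]
orientation: [[-0.029, 1.0, -0.0], [1.0, 0.029, -0.0], [-0.0, -0.0, -1.0]]
force: [-0.2, 1.1, -0.9]
gripper_width: 0.0146
```

>>> send_rows(
  increments=[
    [[0,0,0,0.05,0,0,0],[0,0,0,0.1,0,0,0],[0,0,0,0.15,0,0,0],[0,0,0,0.15,0,0,0]],
  ],
)

```text
clock: 8.08
ee_pos: [0.4876, 0.0198, 0.0809]
orientation: [[-0.029, 1.0, -0.0], [1.0, 0.029, -0.0], [-0.0, -0.0, -1.0]]
force: [-0.2, 0.3, -0.3]
gripper_width: 0.0144
```

>>> send_rows(
  increments=[
    [[0,0,0,0.05,0,0,0],[0,0,0,0.1,0,0,0],[0,0,0,0.15,0,0,0],[0,0,0,0.2,0,0,0],[0,0,0,0.2,0,0,0]],
  ],
)

```text
clock: 8.5
ee_pos: [0.4876, 0.0198, 0.0789]
orientation: [[-0.03, 1.0, -0.0], [1.0, 0.03, -0.0], [-0.0, -0.0, -1.0]]
force: [0.2, 0.7, -0.8]
gripper_width: 0.0143
```

>>> send_rows(
  increments=[
    [[0,0,0,0.05,0,0,0],[0,0,0,0.1,0,0,0],[0,0,0,0.15,0,0,0],[0,0,0,0.2,0,0,0],[0,0,0,0.2,0,0,0]],
  ],
)

```text
clock: 8.92
ee_pos: [0.4876, 0.0198, 0.0769]
orientation: [[-0.03, 1.0, -0.0], [1.0, 0.03, -0.0], [-0.0, -0.0, -1.0]]
force: [-0.4, 0.6, -0.6]
gripper_width: 0.014
```

```bash
python3 look.py s7 side;python3 - <<'E'
import cv2
p=cv2.imread('pics/s7.png');cv2.imwrite('pics/s7c.png',cv2.resize(p[300:375,235:310],None,fx=8,fy=8,interpolation=2))
E
```

```text
8.9167 [0.4876 0.0198 0.0769] F [-0.403   0.58   -0.6268] T [-0.005  -0.0108 -0.011 ] w 0.013963403962410404
```

View pics/s7c.png

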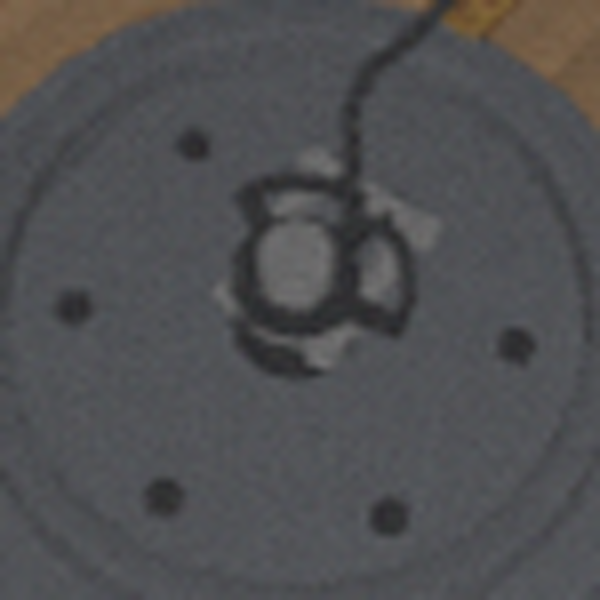

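>>> send_rows(
  increments=[
    [[0,0,0,0.1,0,0,0],[0,0,0,0.2,0,0,0],[0,0,0,0.3,0,0,0],[0,0,0,0.4,0,0,0],[0,0,0,0.5,0,0,0],[0,0,0,0.5,0,0,0]],
  ],
)

```text
clock: 9.47
ee_pos: [0.4875, 0.0197, 0.0718]
orientation: [[-0.029, 1.0, -0.0], [1.0, 0.029, -0.0], [-0.0, -0.0, -1.0]]
force: [-0.9, -0.0, -0.8]
gripper_width: 0.0142
```

>>> send_rows(
  increments=[
    [[0,0,0,0.03,0,0,0],[0,0,0,0.06,0,0,0],[0,0,0,0.1,0,0,0],[0,0,0,0.1,0,0,0]],
  ],
)

```text
clock: 9.8
ee_pos: [0.4876, 0.0198, 0.071]
orientation: [[-0.029, 1.0, -0.0], [1.0, 0.029, -0.0], [-0.0, -0.0, -1.0]]
force: [0.3, -0.3, -1.3]
gripper_width: 0.0144
```

>>> send_rows(
  increments=[
    [[0,0,0,0.03,0,0,0],[0,0,0,0.06,0,0,0],[0,0,0,0.1,0,0,0],[0,0,0,0.1,0,0,0]],
  ],
)

```text
clock: 10.13
ee_pos: [0.4876, 0.0198, 0.07]
orientation: [[-0.029, 1.0, -0.0], [1.0, 0.029, -0.0], [-0.0, -0.0, -1.0]]
force: [-0.2, 0.6, -0.5]
gripper_width: 0.014
```

>>> send_rows(
  increments=[
    [[0,0,0,0.03,0,0,0],[0,0,0,0.06,0,0,0],[0,0,0,0.06,0,0,0]],
  ],
)

```text
clock: 10.38
ee_pos: [0.4876, 0.0198, 0.0694]
orientation: [[-0.029, 1.0, -0.0], [1.0, 0.029, -0.0], [-0.0, -0.0, -1.0]]
force: [0.7, -0.6, -0.7]
gripper_width: 0.0143
```

>>> send_rows(
  increments=[
    [[0,0,0,0.03,0,0,0],[0,0,0,0.06,0,0,0],[0,0,0,0.06,0,0,0]],
  ],
)

```text
clock: 10.63
ee_pos: [0.4876, 0.0198, 0.0687]
orientation: [[-0.029, 1.0, -0.0], [1.0, 0.029, -0.0], [-0.0, -0.0, -1.0]]
force: [-1.0, 0.5, -0.7]
gripper_width: 0.0144
```

>>> send_rows(
  increments=[
    [[0,0,0,0.03,0,0,0],[0,0,0,0.06,0,0,0],[0,0,0,0.06,0,0,0]],
  ],
)

```text
clock: 10.88
ee_pos: [0.4877, 0.0196, 0.0682]
orientation: [[-0.029, 1.0, 0.0], [1.0, 0.029, -0.0], [-0.0, 0.0, -1.0]]
force: [-1.0, -1.2, 1.9]
gripper_width: 0.0141
```

>>> send_rows(
  increments=[
    [[0,0,0,0.03,0,0,0],[0,0,0,0.06,0,0,0],[0,0,0,0.06,0,0,0]],
  ],
)

```text
clock: 11.13
ee_pos: [0.4878, 0.0194, 0.0677]
orientation: [[-0.029, 1.0, 0.0], [1.0, 0.029, -0.0], [-0.0, 0.0, -1.0]]
force: [-1.6, -3.3, 5.2]
gripper_width: 0.0144
```

>>> send_rows(
  increments=[
    [[0,0,0,-0.1,0,0,0],[0,0,0,-0.18,0,0,0],[0,-0.1,0,-0.18,0,0,0],[0,-0.2,0,-0.18,0,0,0],[0,-0.3,0,-0.18,0,0,0],[0,-0.4,0,-0.18,0,0,0],[0,-0.5,0,-0.18,0,0,0],[0,-0.5,0,-0.18,0,0,0],[0,-0.5,0,-0.18,0,0,0]],
  ],
)

```text
clock: 11.88
ee_pos: [0.4878, 0.0147, 0.0694]
orientation: [[-0.029, 1.0, -0.0], [1.0, 0.029, -0.0], [-0.0, -0.0, -1.0]]
force: [0.1, 0.1, -1.2]
gripper_width: 0.0143
```

>>> send_rows(
  increments=[
    [[0,-0.03,0,0,0,0,0],[0,-0.06,0,0,0,0,0],[0,-0.1,0,0,0,0,0],[0,-0.1,0,0,0,0,0]],
  ],
)

```text
clock: 12.22
ee_pos: [0.4878, 0.0137, 0.0694]
orientation: [[-0.029, 1.0, -0.0], [1.0, 0.029, -0.0], [-0.0, -0.0, -1.0]]
force: [1.2, -1.1, -0.9]
gripper_width: 0.0147
```

>>> send_rows(
  increments=[
    [[0,-0.03,0,0,0,0,0],[0,-0.06,0.01,0,0,0,0],[0,-0.1,0.02,0,0,0,0],[0,-0.1,0.02,0,0,0,0]],
  ],
)

```text
clock: 12.55
ee_pos: [0.4881, 0.0127, 0.0694]
orientation: [[-0.029, 1.0, -0.0], [1.0, 0.029, -0.0], [-0.0, -0.0, -1.0]]
force: [-0.5, 0.1, -0.9]
gripper_width: 0.0145
```

>>> send_rows(
  increments=[
    [[0,-0.03,0,0,0,0,0],[0,-0.06,0.01,0,0,0,0],[0,-0.1,0.02,0,0,0,0],[0,-0.1,0.02,0,0,0,0]],
  ],
)

```text
clock: 12.88
ee_pos: [0.4883, 0.0118, 0.0694]
orientation: [[-0.029, 1.0, -0.0], [1.0, 0.029, 0.0], [0.0, -0.0, -1.0]]
force: [0.4, -0.8, -1.0]
gripper_width: 0.014
```

>>> send_rows(
  increments=[
    [[0,-0.03,0,0,0,0,0],[0,-0.06,0.01,0,0,0,0],[0,-0.1,0.02,0,0,0,0],[0,-0.1,0.02,0,0,0,0]],
  ],
)

```text
clock: 13.22
ee_pos: [0.4884, 0.0111, 0.0694]
orientation: [[-0.03, 1.0, -0.0], [1.0, 0.03, 0.0], [0.0, -0.0, -1.0]]
force: [0.0, 4.4, -0.2]
gripper_width: 0.0143
```

```bash
python3 look.py w8;python3 look.py s8 side;python3 - <<'E'
import cv2
p=cv2.imread('pics/s8.png');cv2.imwrite('pics/s8c.png',cv2.resize(p[300:375,235:310],None,fx=8,fy=8,interpolation=2))
p=cv2.imread('pics/w8.png');cv2.imwrite('pics/w8c.png',cv2.resize(p[30:150,210:350],None,fx=5,fy=5,interpolation=2))
E
```

```text
13.2167 [0.4884 0.0111 0.0694] F [ 0.0001  4.3938 -0.1628] T [0.9953 0.0999 0.0111] w 0.014275743452254545
13.2667 [0.4884 0.0111 0.0694] F [-0.3636  3.9602 -1.7848] T [0.9914 0.1878 0.0397] w 0.013815415560583395
```

View pics/s8c.png

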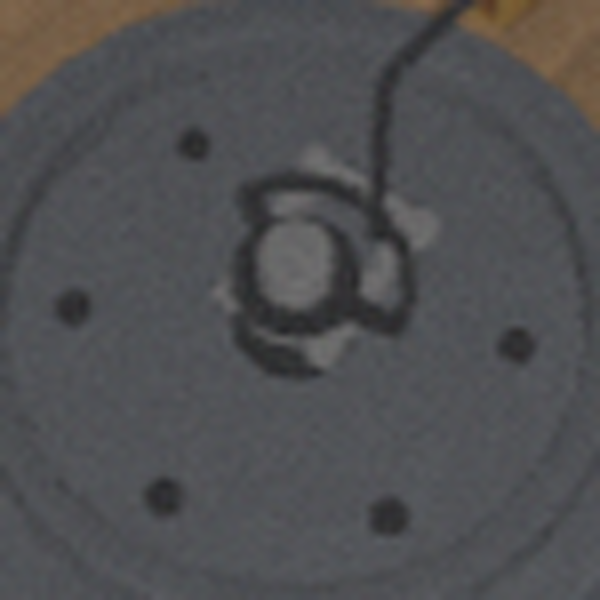

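View pics/w8c.png

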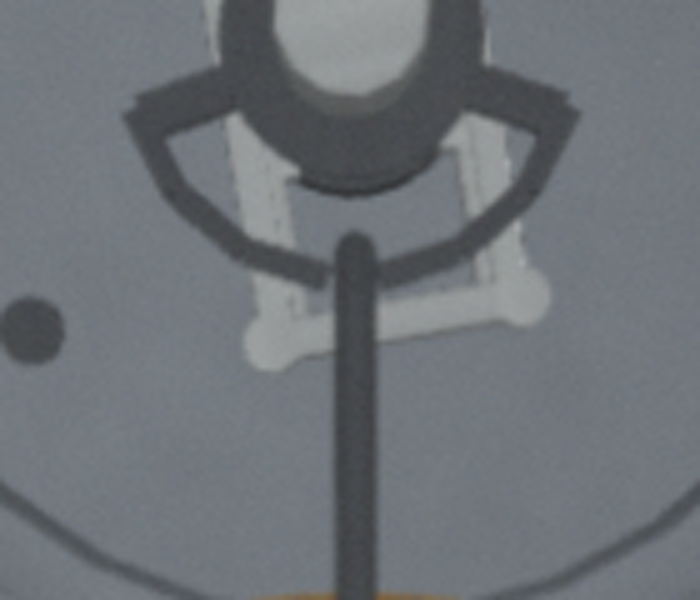

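>>> send_rows(
  increments=[
    [[0,-0.015,0.002,0,0,0,0],[0,-0.03,0.005,0,0,0,0],[0,-0.04,0.007,0,0,0,0],[0,-0.05,0.008,0,0,0,0]],
  ],
)

```text
clock: 13.65
ee_pos: [0.4885, 0.0107, 0.0694]
orientation: [[-0.03, 1.0, -0.0], [1.0, 0.03, 0.0], [0.0, -0.0, -1.0]]
force: [-1.2, 6.4, -1.6]
gripper_width: 0.0143
```

>>> send_rows(
  increments=[
    [[0,-0.015,0.002,0,0,0,0],[0,-0.03,0.005,0,0,0,0],[0,-0.04,0.007,0,0,0,0],[0,-0.05,0.008,0,0,0,0]],
  ],
)

```text
clock: 13.98
ee_pos: [0.4886, 0.0104, 0.0694]
orientation: [[-0.03, 1.0, -0.0], [1.0, 0.03, 0.001], [0.001, -0.0, -1.0]]
force: [-1.0, 6.9, -1.2]
gripper_width: 0.0145
```

>>> send_rows(
  increments=[
    [[0,-0.02,0.003,0,0,0,0],[0,-0.04,0.007,0,0,0,0],[0,-0.06,0.01,0,0,0,0],[0,-0.08,0.013,0,0,0,0],[0,-0.1,0.016,0,0,0,0]],
  ],
)

```text
clock: 14.4
ee_pos: [0.4889, 0.0095, 0.0694]
orientation: [[-0.03, 1.0, -0.0], [1.0, 0.03, 0.001], [0.001, -0.0, -1.0]]
force: [-1.0, 8.2, -1.2]
gripper_width: 0.0142
```

>>> send_rows(
  increments=[
    [[0,-0.02,0.003,0,0,0,0],[0,-0.04,0.007,0,0,0,0],[0,-0.06,0.01,0,0,0,0],[0,-0.08,0.013,0,0,0,0],[0,-0.1,0.016,0,0,0,0]],
  ],
)

```text
clock: 14.82
ee_pos: [0.4893, 0.0086, 0.0695]
orientation: [[-0.03, 1.0, 0.0], [1.0, 0.03, 0.001], [0.001, 0.0, -1.0]]
force: [0.2, 8.7, -1.9]
gripper_width: 0.0141
```

>>> send_rows(
  increments=[
    [[0,-0.02,0.003,0,0,0,0],[0,-0.04,0.007,0,0,0,0],[0,-0.06,0.01,0,0,0,0],[0,-0.08,0.013,0,0,0,0],[0,-0.1,0.016,0,0,0,0]],
  ],
)

```text
clock: 15.23
ee_pos: [0.4895, 0.0077, 0.0695]
orientation: [[-0.03, 1.0, 0.0], [1.0, 0.03, 0.001], [0.001, 0.0, -1.0]]
force: [0.8, 9.4, -1.5]
gripper_width: 0.0145
```

>>> send_rows(
  increments=[
    [[0,-0.02,0.003,0,0,0,0],[0,-0.04,0.007,0,0,0,0],[0,-0.06,0.01,0,0,0,0],[0,-0.08,0.013,0,0,0,0],[0,-0.1,0.016,0,0,0,0]],
  ],
)

```text
clock: 15.65
ee_pos: [0.4896, 0.0065, 0.0694]
orientation: [[-0.03, 1.0, 0.0], [1.0, 0.03, 0.001], [0.001, 0.0, -1.0]]
force: [0.4, 6.9, -1.2]
gripper_width: 0.0144
```

```bash
python3 look.py w9;python3 look.py s9 side;python3 - <<'E'
import cv2
p=cv2.imread('pics/s9.png');cv2.imwrite('pics/s9c.png',cv2.resize(p[300:375,235:310],None,fx=8,fy=8,interpolation=2))
p=cv2.imread('pics/w9.png');cv2.imwrite('pics/w9c.png',cv2.resize(p[20:140,210:350],None,fx=5,fy=5,interpolation=2))
E
```

```text
15.65 [0.4896 0.0065 0.0694] F [ 0.3826  6.9308 -1.2091] T [ 1.8495 -0.1256 -0.007 ] w 0.014376568726339092
15.7 [0.4896 0.0064 0.0695] F [-0.7216  7.4834 -1.9674] T [ 1.7368 -0.0204  0.0653] w 0.013945500905344035
```

View pics/s9c.png

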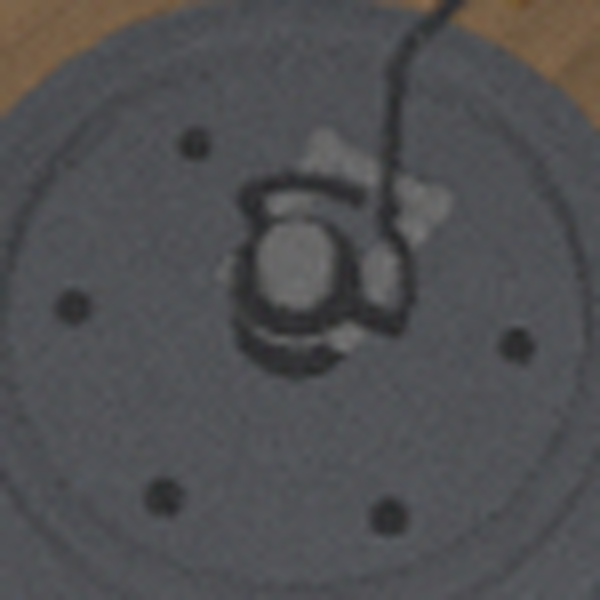

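View pics/w9c.png

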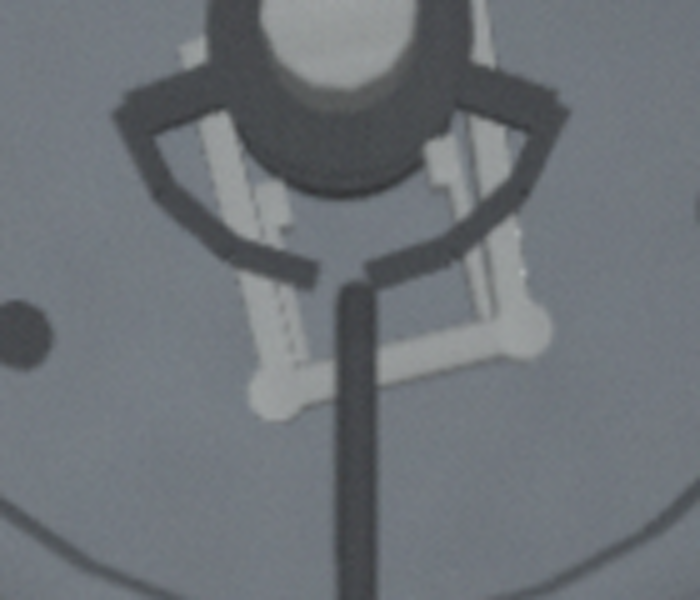

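>>> send_rows(
  increments=[
    [[0,0.04,0,0,0,0,0],[0,0.08,0.0,0,0,0,0],[0,0.1,0.1,0,0,0,0],[0,0.12,0.22,0,0,0,0],[0,0.13,0.34,0,0,0,0],[0,0.14,0.44,0,0,0,0],[0,0.14,0.44,0,0,0,0],[0,0.14,0.44,0,0,0,0]],
  ],
)

```text
clock: 16.42
ee_pos: [0.4938, 0.0072, 0.0694]
orientation: [[-0.029, 1.0, -0.0], [1.0, 0.029, -0.0], [-0.0, -0.0, -1.0]]
force: [-1.5, 3.9, -1.1]
gripper_width: 0.0144
```

```bash
python3 look.py w10;python3 - <<'E'
import cv2
p=cv2.imread('pics/w10.png');cv2.imwrite('pics/w10c.png',cv2.resize(p[20:140,210:350],None,fx=5,fy=5,interpolation=2))
E
```

```text
16.4167 [0.4938 0.0072 0.0694] F [-1.5338  3.8556 -1.1367] T [0.8712 0.2992 0.1381] w 0.014444073537687825
```

View pics/w10c.png

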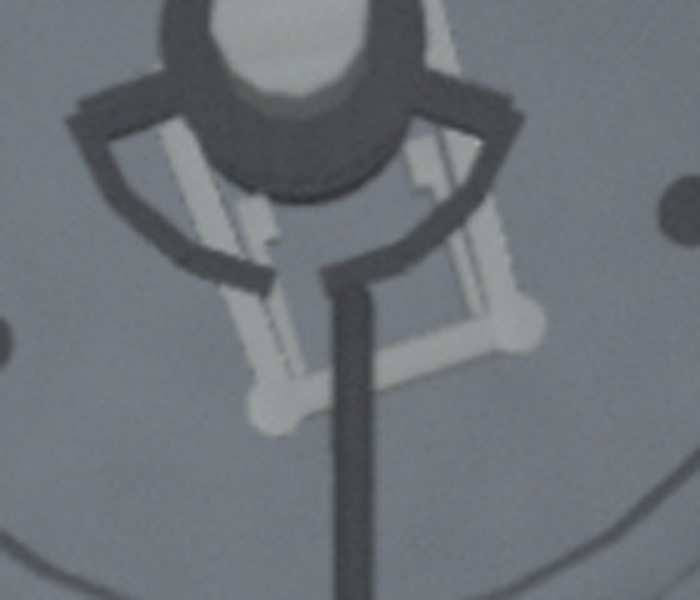

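>>> send_rows(
  increments=[
    [[0,0.12,0,0,0,0,0],[0,0.25,0.0,0,0,0,0],[0,0.25,0.0,0,0,0,0],[0,0.35,0.25,0,0,0,0],[0,0.43,0.5,0,0,0,0],[0,0.52,0.75,0,0,0,0],[0,0.52,0.79,0,0,0,0],[0,0.52,0.79,0,0,0,0]],
  ],
)

```text
clock: 17.13
ee_pos: [0.5018, 0.0128, 0.0694]
orientation: [[-0.03, 1.0, 0.0], [1.0, 0.03, -0.0], [-0.0, 0.0, -1.0]]
force: [-0.5, -0.1, -0.6]
gripper_width: 0.0142
```

```bash
python3 look.py w11;python3 - <<'E'
import cv2
p=cv2.imread('pics/w11.png');cv2.imwrite('pics/w11c.png',cv2.resize(p[20:140,210:350],None,fx=5,fy=5,interpolation=2))
E
```

```text
17.1333 [0.5018 0.0128 0.0694] F [-0.4748 -0.0696 -0.5823] T [-0.0263 -0.1895 -0.1686] w 0.014219839839192713
```

View pics/w11c.png

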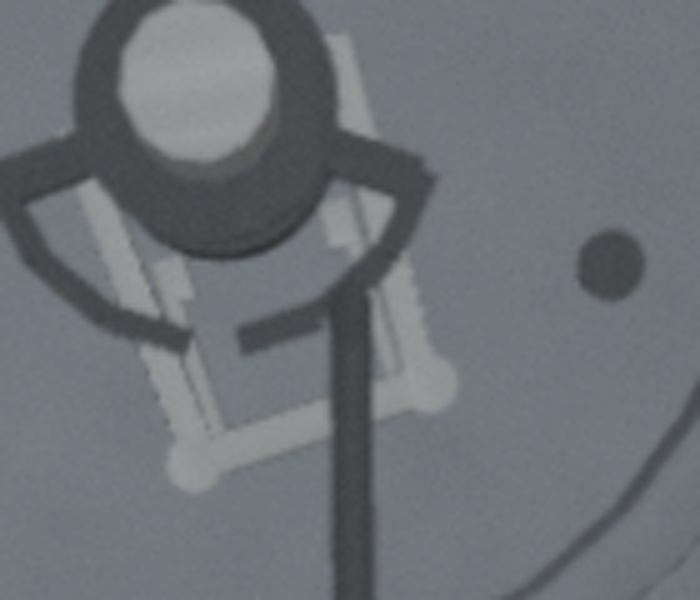

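>>> send_rows(
  increments=[
    [[0,-0.05,-0.14,0,0,0,0],[0,-0.1,-0.14,0,0,0,0],[0,-0.14,-0.14,0,0,0,0],[0,-0.18,-0.13,0,0,0,0],[0,-0.22,-0.12,0,0,0,0],[0,-0.22,-0.12,0,0,0,0]],
  ],
)

```text
clock: 17.68
ee_pos: [0.5005, 0.0105, 0.0694]
orientation: [[-0.029, 1.0, 0.0], [1.0, 0.029, -0.0], [-0.0, 0.0, -1.0]]
force: [0.5, 0.9, -1.4]
gripper_width: 0.0142
```

>>> send_rows(
  increments=[
    [[0,-0.03,0.005,0,0,0,0],[0,-0.06,0.01,0,0,0,0],[0,-0.08,0.013,0,0,0,0],[0,-0.1,0.016,0,0,0,0]],
  ],
)

```text
clock: 18.02
ee_pos: [0.5005, 0.0098, 0.0694]
orientation: [[-0.03, 1.0, -0.0], [1.0, 0.03, 0.0], [0.0, -0.0, -1.0]]
force: [-1.9, 3.3, -0.9]
gripper_width: 0.0145
```

>>> send_rows(
  increments=[
    [[0,-0.02,0.003,0,0,0,0],[0,-0.04,0.007,0,0,0,0],[0,-0.06,0.01,0,0,0,0],[0,-0.08,0.013,0,0,0,0],[0,-0.1,0.016,0,0,0,0]],
  ],
)

```text
clock: 18.43
ee_pos: [0.5006, 0.0088, 0.0693]
orientation: [[-0.03, 1.0, -0.001], [1.0, 0.03, 0.0], [0.0, -0.0, -1.0]]
force: [-2.0, 4.8, -1.8]
gripper_width: 0.0141
```

>>> send_rows(
  increments=[
    [[0,-0.02,0.003,0,0,0,0],[0,-0.04,0.007,0,0,0,0],[0,-0.06,0.01,0,0,0,0],[0,-0.08,0.013,0,0,0,0],[0,-0.1,0.016,0,0,0,0]],
  ],
)

```text
clock: 18.85
ee_pos: [0.5007, 0.0079, 0.0693]
orientation: [[-0.03, 1.0, -0.001], [1.0, 0.03, 0.0], [0.0, -0.001, -1.0]]
force: [-2.4, 4.5, -1.0]
gripper_width: 0.014
```

```bash
python3 look.py w12;python3 - <<'E'
import cv2
p=cv2.imread('pics/w12.png');cv2.imwrite('pics/w12c.png',cv2.resize(p[20:140,210:350],None,fx=5,fy=5,interpolation=2))
E
```

```text
18.85 [0.5007 0.0079 0.0693] F [-2.4385  4.4734 -0.9753] T [1.2212 0.6836 0.1776] w 0.013959079049629024
```

View pics/w12c.png

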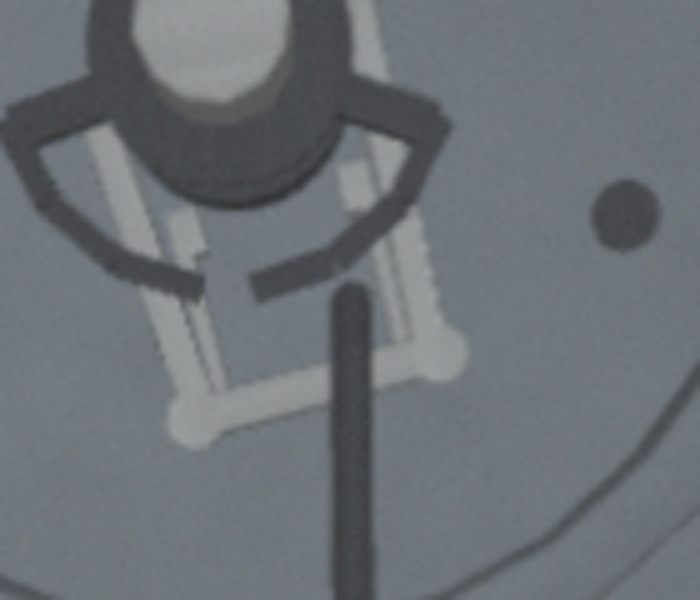

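>>> send_rows(
  increments=[
    [[0,-0.02,0.003,0,0,0,0],[0,-0.04,0.007,0,0,0,0],[0,-0.06,0.01,0,0,0,0],[0,-0.08,0.013,0,0,0,0],[0,-0.1,0.016,0,0,0,0]],
  ],
)

```text
clock: 19.32
ee_pos: [0.501, 0.0067, 0.0694]
orientation: [[-0.03, 1.0, -0.0], [1.0, 0.03, 0.0], [0.0, -0.0, -1.0]]
force: [-1.8, 2.6, -1.1]
gripper_width: 0.0141
```

>>> send_rows(
  increments=[
    [[0,-0.02,0.003,0,0,0,0],[0,-0.04,0.007,0,0,0,0],[0,-0.06,0.01,0,0,0,0],[0,-0.08,0.013,0,0,0,0],[0,-0.1,0.016,0,0,0,0]],
  ],
)

```text
clock: 19.73
ee_pos: [0.5015, 0.0054, 0.0694]
orientation: [[-0.029, 1.0, 0.0], [1.0, 0.029, -0.0], [-0.0, 0.0, -1.0]]
force: [-0.6, 2.8, -1.4]
gripper_width: 0.0144
```

```bash
python3 look.py w13;python3 - <<'E'
import cv2
p=cv2.imread('pics/w13.png');cv2.imwrite('pics/w13c.png',cv2.resize(p[20:140,210:350],None,fx=5,fy=5,interpolation=2))
E
```

```text
19.7333 [0.5015 0.0054 0.0694] F [-0.642   2.8103 -1.3574] T [0.6737 0.3218 0.1009] w 0.014359431352227591
```

View pics/w13c.png

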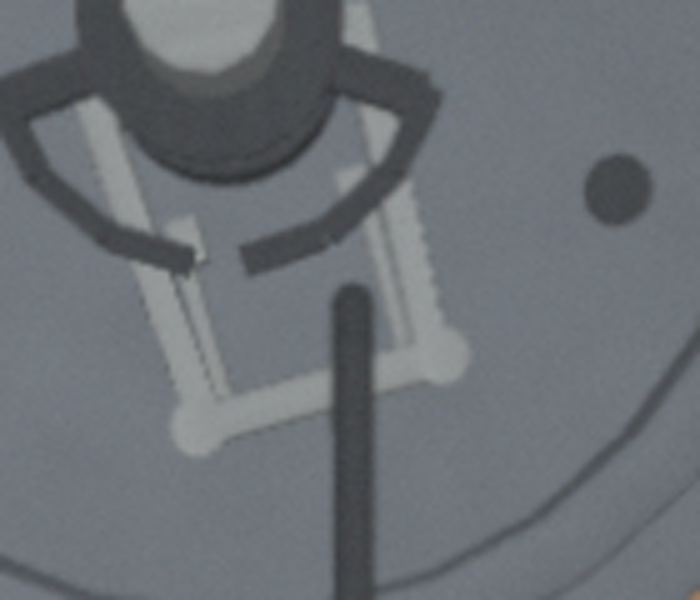

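>>> send_rows(
  increments=[
    [[0,-0.025,0.004,0,0,0,0],[0,-0.05,0.008,0,0,0,0],[0,-0.075,0.012,0,0,0,0],[0,-0.1,0.016,0,0,0,0],[0,-0.125,0.02,0,0,0,0],[0,-0.15,0.025,0,0,0,0],[0,-0.175,0.03,0,0,0,0],[0,-0.2,0.033,0,0,0,0]],
  ],
)

```text
clock: 20.45
ee_pos: [0.5019, 0.0035, 0.0695]
orientation: [[-0.029, 1.0, 0.0], [1.0, 0.029, -0.0], [-0.0, 0.0, -1.0]]
force: [-0.3, 1.0, -1.5]
gripper_width: 0.0143
```

>>> send_rows(
  increments=[
    [[0,-0.025,0.004,0,0,0,0],[0,-0.05,0.008,0,0,0,0],[0,-0.075,0.012,0,0,0,0],[0,-0.1,0.016,0,0,0,0],[0,-0.125,0.02,0,0,0,0],[0,-0.15,0.025,0,0,0,0],[0,-0.175,0.03,0,0,0,0],[0,-0.2,0.033,0,0,0,0]],
  ],
)

```text
clock: 21.12
ee_pos: [0.5022, 0.0015, 0.0694]
orientation: [[-0.03, 1.0, 0.0], [1.0, 0.03, -0.0], [-0.0, 0.0, -1.0]]
force: [0.6, 1.0, -0.9]
gripper_width: 0.0142
```

```bash
python3 look.py w14;python3 - <<'E'
import cv2
p=cv2.imread('pics/w14.png');cv2.imwrite('pics/w14c.png',cv2.resize(p[20:140,210:350],None,fx=5,fy=5,interpolation=2))
E
```

```text
21.1167 [0.5022 0.0015 0.0694] F [ 0.5714  1.0348 -0.9346] T [0.1238 0.1799 0.3138] w 0.014244982730409854
```

View pics/w14c.png

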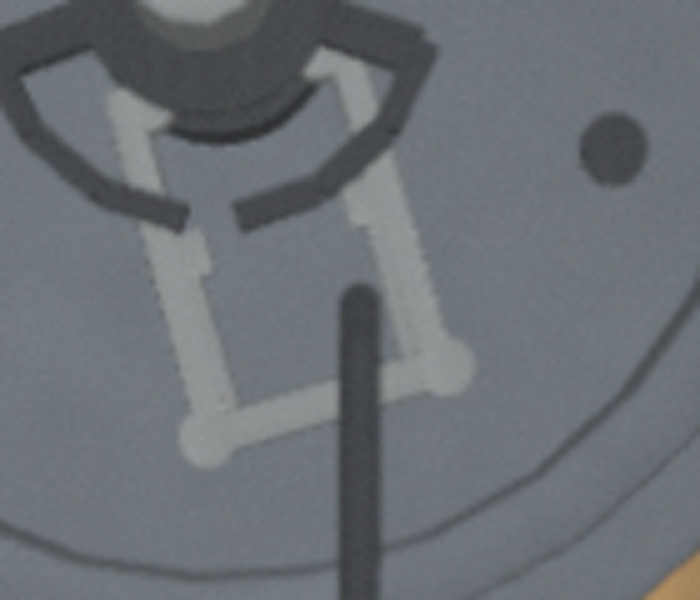

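```bash
cat > bar.py <<'E'
from h import *
def bar(name,a,b,u0=210,v0=20,k=5,z=.041):
    i=np.load(f'pics/{name}i.npy',allow_pickle=True).item()
    W=lambda x,y:atz(i,(x+.5)/k-.5+u0,(y+.5)/k-.5+v0,z)[:2]
    A,B=W(*a),W(*b);m=(A+B)/2;ax=np.array([.4865,.1132]);v=(B-A)/np.linalg.norm(B-A);x=np.array([v[1],-v[0]])
    print(name,'mid',m,'r',np.linalg.norm(m-ax)*1e3,'dir',np.degrees(np.arctan2(*(m-ax)[::-1])),'clipx',np.degrees(np.arctan2(x[1],x[0])))
E
python3 - <<'E'
from bar import *
bar('w8',(270,345),(527,298),v0=30)
bar('w9',(275,392),(527,333))
bar('w13',(197,427),(442,355))
bar('w14',(207,440),(447,367))
E
```

```text
w8 mid [0.4916 0.0884] r 25.320147844490474 dir -78.29256111731179 clipx -78.21634613489947
w9 mid [0.493  0.0847] r 29.265194570289978 dir -77.07473978319581 clipx -75.48595571012866
w13 mid [0.497  0.0807] r 34.20468700078151 dir -72.09029482730094 clipx -72.54760460166361
w14 mid [0.4985 0.0756] r 39.49143906303128 dir -72.33727361086024 clipx -71.98138186447501
```

>>> send_rows(
  increments=[
    [[0,-0.03,0.005,0,0,0,0],[0,-0.06,0.01,0,0,0,0],[0,-0.09,0.015,0,0,0,0],[0,-0.12,0.02,0,0,0,0],[0,-0.15,0.025,0,0,0,0],[0,-0.18,0.03,0,0,0,0],[0,-0.21,0.04,0,0,0,0],[0,-0.25,0.05,0,0,0,0]],
  ],
)

```text
clock: 21.83
ee_pos: [0.5027, -0.0009, 0.0694]
orientation: [[-0.029, 1.0, 0.0], [1.0, 0.029, -0.0], [-0.0, 0.0, -1.0]]
force: [1.0, 1.5, -1.8]
gripper_width: 0.0143
```

>>> send_rows(
  increments=[
    [[0,-0.03,0.005,0,0,0,0],[0,-0.06,0.01,0,0,0,0],[0,-0.09,0.015,0,0,0,0],[0,-0.12,0.02,0,0,0,0],[0,-0.15,0.025,0,0,0,0],[0,-0.18,0.03,0,0,0,0],[0,-0.21,0.04,0,0,0,0],[0,-0.25,0.05,0,0,0,0]],
  ],
)

```text
clock: 22.5
ee_pos: [0.5033, -0.0034, 0.0694]
orientation: [[-0.029, 1.0, -0.0], [1.0, 0.029, 0.0], [0.0, -0.0, -1.0]]
force: [0.1, -1.3, -0.8]
gripper_width: 0.0142
```

```bash
python3 look.py w15;python3 look.py s15 side;python3 - <<'E'
import cv2
p=cv2.imread('pics/w15.png');cv2.imwrite('pics/w15c.png',cv2.resize(p[20:140,210:350],None,fx=5,fy=5,interpolation=2))
p=cv2.imread('pics/s15.png');cv2.imwrite('pics/s15c.png',cv2.resize(p[300:375,235:310],None,fx=8,fy=8,interpolation=2))
E
```

```text
22.5 [ 0.5033 -0.0034  0.0694] F [ 0.112  -1.3062 -0.767 ] T [-0.1314  0.0725 -0.2449] w 0.014240261963674188
22.55 [ 0.5033 -0.0035  0.0694] F [-0.3058 -1.4444 -0.5434] T [-0.1666 -0.1586 -0.3962] w 0.014227170034055398
```

View pics/w15c.png

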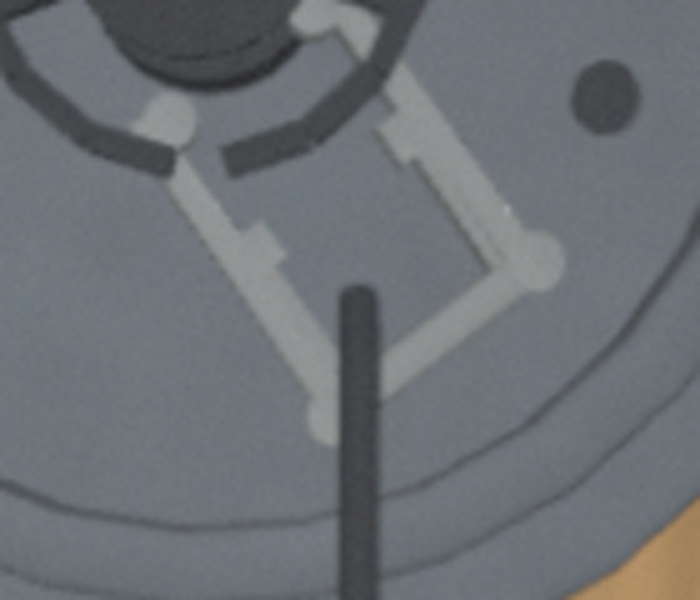

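View pics/s15c.png

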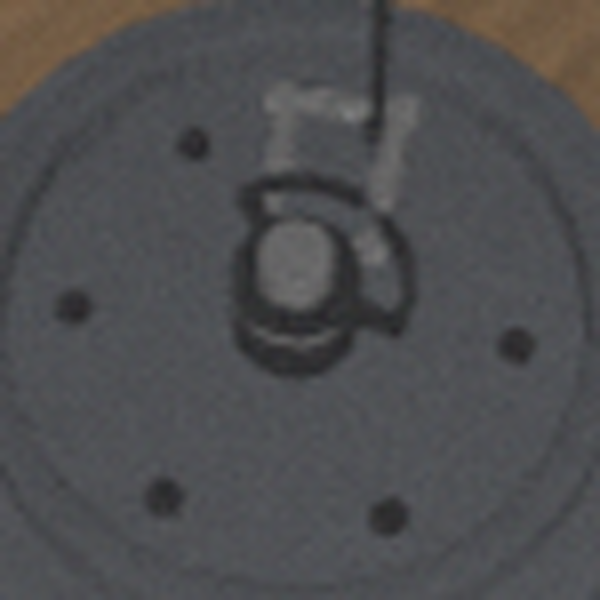

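```bash
python3 - <<'E'
from bar import *
bar('w15',(328,418),(540,262),z=.037)
i=np.load('pics/w15i.npy',allow_pickle=True).item();d=np.load('pics/w15.npy')
for n,q in dict(cornL=(325,415),cornR=(540,262),bar=(450,330),armR=(450,165),armR2=(400,95),tipR=(320,15),tipL=(170,110),armL=(215,220),armL2=(280,320),padL=(260,245),floor=(350,200),floor2=(600,250)).items():
    u=int(q[0]/5+210);v=int(q[1]/5+20)
    dd=np.median(d[v-1:v+2,u-1:u+2]);P=atd(i,u,v,dd);print(n,P)
E
```

```text
w15 mid [0.51   0.0772] r 42.97310757320679 dir -56.87404539535883 clipx -52.787052576835066
cornL [0.4996 0.0695 0.038 ]
cornR [0.5204 0.085  0.0375]
bar [0.5118 0.0781 0.0372]
armR [0.5111 0.0934 0.0379]
armR2 [0.5061 0.0995 0.0386]
tipR [0.4982 0.1062 0.0394]
tipL [0.4841 0.0973 0.0398]
armL [0.4885 0.0875 0.0388]
armL2 [0.495  0.0784 0.039 ]
padL [0.4929 0.0853 0.039 ]
floor [0.5015 0.0912 0.0287]
floor2 [0.5275 0.0873 0.0284]
```

>>> send_rows(
  increments=[
    [[0,0.2,0.05,0,0,0,0],[0,0.4,0.1,0,0,0,0],[0,0.6,0.15,0,0,0,0],[0,0.8,0.2,0,0,0,0],[0,1.0,0.3,0,0,0,0],[0,1.1,0.5,0,0,0,0],[0,1.1,0.65,0,0,0,0],[0,1.1,0.65,0,0,0,0],[0,1.1,0.65,0,0,0,0]],
  ],
)

```text
clock: 23.35
ee_pos: [0.5095, 0.0077, 0.0694]
orientation: [[-0.029, 1.0, 0.0], [1.0, 0.029, -0.0], [-0.0, 0.0, -1.0]]
force: [0.2, -0.9, -0.7]
gripper_width: 0.0141
```

```bash
python3 look.py w16;python3 look.py s16 side;python3 - <<'E'
import cv2
p=cv2.imread('pics/w16.png');cv2.imwrite('pics/w16c.png',cv2.resize(p[20:140,210:350],None,fx=5,fy=5,interpolation=2))
p=cv2.imread('pics/s16.png');cv2.imwrite('pics/s16c.png',cv2.resize(p[300:375,235:310],None,fx=8,fy=8,interpolation=2))
E
```

```text
23.35 [0.5095 0.0077 0.0694] F [ 0.1729 -0.8751 -0.7428] T [0.1051 0.1644 0.1201] w 0.014081915873031712
23.4 [0.5095 0.0077 0.0694] F [ 0.3819  0.0412 -1.49  ] T [ 0.0267 -0.0436  0.0015] w 0.014394384832640833
```

View pics/w16c.png

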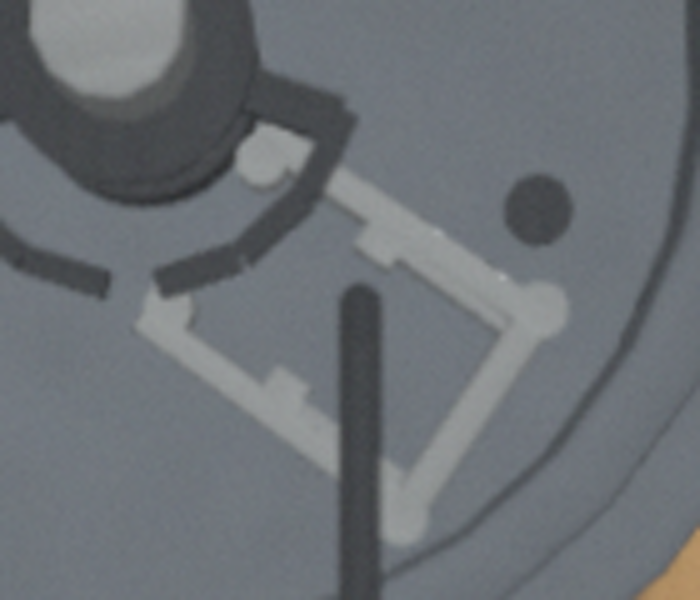

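View pics/s16c.png

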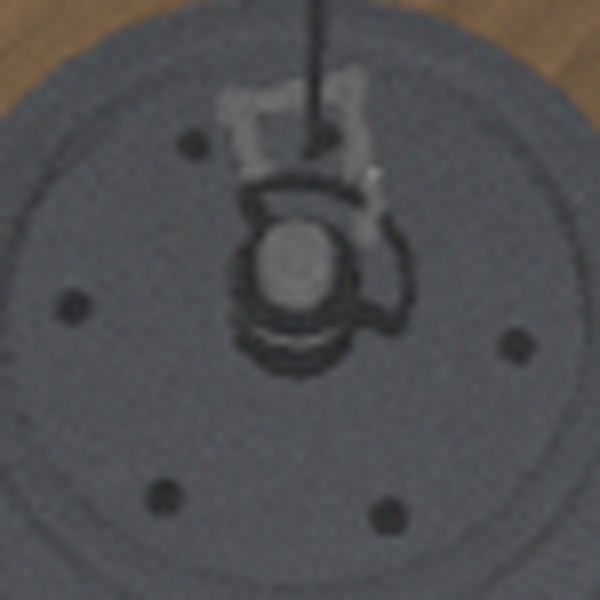

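```bash
python3 - <<'E'
from bar import *
bar('w16',(403,520),(540,310),z=.0345)
i=np.load('pics/w16i.npy',allow_pickle=True).item();d=np.load('pics/w16.npy')
for n,q in dict(cornL=(403,520),cornR=(540,310),bar=(460,435),armR=(430,230),armR2=(350,180),tipR=(265,160),tipL=(160,315),armL=(240,385),armL2=(310,440),floor=(450,330),floor2=(620,150),tipRin=(245,165)).items():
    u=int(q[0]/5+210);v=int(q[1]/5+20)
    dd=np.median(d[v-1:v+2,u-1:u+2]);P=atd(i,u,v,dd);r=np.linalg.norm(P[:2]-[.4865,.1132]);print(n,P,r)
E
```

```text
w16 mid [0.5205 0.0812] r 46.66366911477586 dir -43.27776150325729 clipx -31.646853635950727
cornL [0.5139 0.0704 0.0329] 0.050840943382491344
cornR [0.5273 0.0917 0.0334] 0.04613172360645144
bar [0.5197 0.0791 0.0338] 0.04758116326107982
armR [0.5159 0.099  0.0333] 0.032607528043828195
armR2 [0.5077 0.1035 0.0338] 0.023336361907959274
tipR [0.4992 0.1052 0.0332] 0.014999037178354392
tipL [0.4888 0.0901 0.0335] 0.023236040939533992
armL [0.497  0.0834 0.0334] 0.031563216852077705
armL2 [0.5043 0.0782 0.0337] 0.03930202861038925
floor [0.5185 0.0898 0.0291] 0.0396427141405258
floor2 [0.5352 0.1082 0.0285] 0.04895070410534593
tipRin [0.4973 0.1046 0.034 ] 0.013794296521263481
```

>>> send_rows(
  increments=[
    [[0,0,0,-0.1,0,0,0],[0,0,0,-0.3,0,0,0],[0,0,0,-0.6,0,0,0],[0,0,0,-1.2,0,0,0],[0,0,0,-2.2,0,0,0],[0,0,0,-3.5,0,0,0],[0,0,0,-5,0,0,0],[0,0,0,-7,0,0,0],[0,0,0,-7,0,0,0]],
  ],
)

```text
clock: 24.2
ee_pos: [0.5109, 0.0078, 0.1431]
orientation: [[-0.029, 1.0, 0.004], [1.0, 0.029, 0.001], [0.001, 0.004, -1.0]]
force: [1.3, 0.4, -0.3]
gripper_width: 0.0147
```

```bash
python3 look.py w17;python3 - <<'E'
import cv2
p=cv2.imread('pics/w17.png');cv2.imwrite('pics/w17c.png',cv2.resize(p[20:170,200:360],None,fx=4,fy=4,interpolation=2))
from h import *
from cell import sensors
s=sensors.sense()
print(inc(s,[0.528,-0.2405,0.13],down(np.arctan2(.988,.157))))
print(inc(s,[0.528,-0.2405,0.13],down(np.arctan2(.988,.157))), s['joint_positions'])
E
```

```text
24.2 [0.5109 0.0078 0.1431] F [ 1.286   0.3579 -0.3093] T [-0.0481 -0.0629  0.0099] w 0.014658118316448174
(array([-24.8864,   1.0117,   1.1552]), array([ 0.2002, -0.0523, 10.7179]))
(array([-24.8864,   1.0117,   1.1552]), array([ 0.2002, -0.0523, 10.7179])) [-0.3448  0.4835  0.2837  1.9958 -0.2075  0.6858  0.0983]
```

View pics/w17c.png

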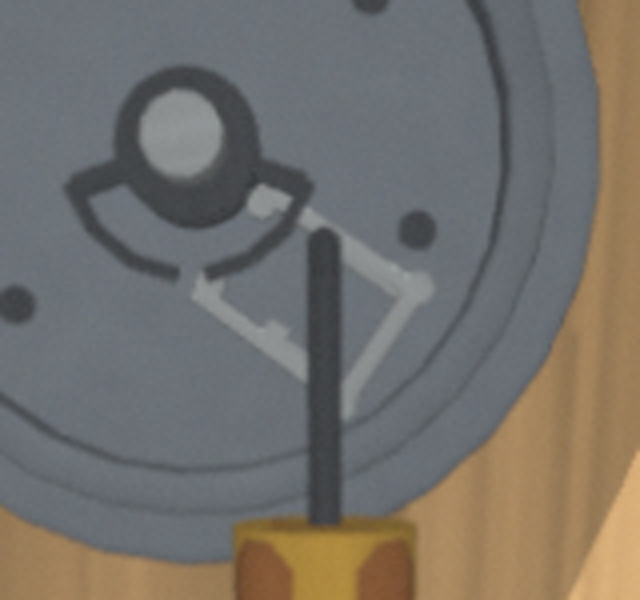

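>>> send_rows(
  increments=[
    [[0,-3,0.2,0,0,0,2],[0,-6.5,0.4,0,0,0,4],[0,-10,0.6,0,0,0,6],[0,-13.5,0.8,0,0,0,8],[0,-17,0.9,0,0,0,10],[0,-20.5,1,0,0,0,10.7],[0,-23,1,0,0,0,10.7],[0,-24.5,1,0.5,0,0,10.7],[0,-24.9,1,1,0,0,10.7],[0,-24.9,1,1.2,0,0,10.7]],
  ],
)

```text
clock: 25.08
ee_pos: [0.5261, -0.2415, 0.1265]
orientation: [[0.158, 0.987, -0.001], [0.987, -0.158, 0.0], [-0.0, -0.001, -1.0]]
force: [-0.5, 0.4, -1.4]
gripper_width: 0.0142
```

>>> send_rows(
  increments=[
    [[0,0,0,0,0,0,0],[0,0,0,0,0,0,0],[0,0,0,0,0,0,0],[0,0,0,0,0,0,0],[0,0,0,0,0,0,0]],
  ],
)

```text
clock: 25.5
ee_pos: [0.5271, -0.2402, 0.1276]
orientation: [[0.156, 0.988, 0.0], [0.988, -0.156, 0.0], [0.0, 0.0, -1.0]]
force: [0.3, -0.4, -1.0]
gripper_width: 0.0145
```

```bash
python3 look.py w18;python3 - <<'E'
import cv2
from h import *
from cell import sensors
s=sensors.sense()
print(s['ee_pos'],s['orientation'],inc(s,[0.528,-0.2405,0.0555],down(np.arctan2(.988,.157))))
E
```

```text
25.5 [ 0.5271 -0.2402  0.1276] F [ 0.2875 -0.4235 -1.0415] T [ 0.0084 -0.0386 -0.0027] w 0.014535139162937754
[ 0.527  -0.2403  0.1276] [[ 0.1559  0.9878  0.0003]
 [ 0.9878 -0.1559 -0.    ]
 [ 0.      0.0003 -1.    ]] (array([-0.0009,  0.0989,  7.2134]), array([ 0.017 , -0.0013,  0.0587]))
```

View pics/w18.png

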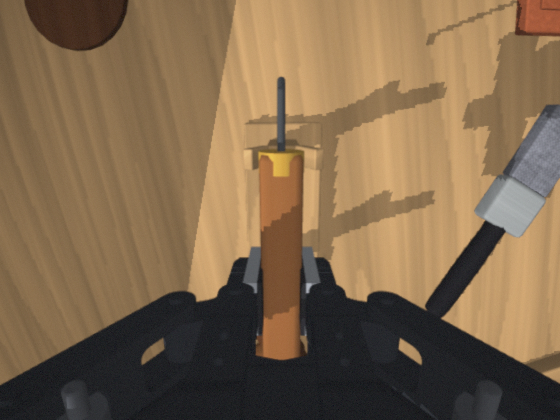

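>>> send_rows(
  increments=[
    [[0,0,0.08,1,0,0,0],[0,0,0.08,2.2,0,0,0],[0,0,0.08,3.2,0,0,0],[0,0,0.08,4,0,0,0],[0,0,0.08,4.5,0,0,0],[0,0,0.08,4.5,0,0,0],[0,0,0.08,4.5,0,0,0]],
  ],
)

```text
clock: 26.13
ee_pos: [0.5275, -0.241, 0.0821]
orientation: [[0.157, 0.988, -0.001], [0.988, -0.157, 0.0], [-0.0, -0.001, -1.0]]
force: [0.8, 0.1, -1.2]
gripper_width: 0.0143
```

>>> send_rows(
  increments=[
    [[0,0,0,0.4,0,0,0],[0,0,0,0.8,0,0,0],[0,0,0,1.2,0,0,0],[0,0,0,1.6,0,0,0],[0,0,0,2,0,0,0],[0,0,0,2.3,0,0,0],[0,0,0,2.4,0,0,0]],
  ],
)

```text
clock: 26.72
ee_pos: [0.5274, -0.2408, 0.0578]
orientation: [[0.157, 0.988, -0.001], [0.988, -0.157, 0.0], [0.0, -0.001, -1.0]]
force: [-0.5, -0.4, -0.8]
gripper_width: 0.0146
```

>>> send_rows(
  increments=[
    [[0,0,0.03,0.06,0,0,0],[0,0,0.04,0.12,0,0,0],[0,0,0.04,0.18,0,0,0],[0,0,0.04,0.21,0,0,0],[0,0,0.04,0.21,0,0,0]],
  ],
)

```text
clock: 27.13
ee_pos: [0.528, -0.2409, 0.0564]
orientation: [[0.157, 0.988, 0.0], [0.988, -0.157, -0.0], [-0.0, 0.0, -1.0]]
force: [0.5, -0.2, -0.5]
gripper_width: 0.0146
```

>>> send_rows(
  increments=[
    [[0,0,0,0.03,0,0,0],[0,0,0,0.06,0,0,0],[0,0,0,0.08,0,0,0],[0,0,0,0.08,0,0,0]],
  ],
)

```text
clock: 27.47
ee_pos: [0.528, -0.241, 0.0556]
orientation: [[0.157, 0.988, 0.0], [0.988, -0.157, 0.0], [0.0, 0.0, -1.0]]
force: [-0.2, -0.0, 0.6]
gripper_width: 0.0145
```

>>> send_rows(
  increments=[
    [[0.14,0,0,0,0,0,0],[0.18,0,0,0,0,0,0],[0.22,0,0,0,0,0,0],[0.26,0,0,0,0,0,0],[0.3,0,0,0,0,0,0],[0.36,0,0,0,0,0,0],[0.4,0,0,0,0,0,0],[0.4,0,0,0,0,0,0]],
  ],
  newtons=20,
)

```text
clock: 28.13
ee_pos: [0.528, -0.2409, 0.0555]
orientation: [[0.157, 0.988, 0.0], [0.988, -0.157, -0.0], [-0.0, 0.0, -1.0]]
force: [-0.1, 0.2, -0.0]
gripper_width: 0.0342
```

```bash
python3 look.py w19
```

```text
28.1333 [ 0.528  -0.2409  0.0555] F [-0.1107  0.1664 -0.0318] T [-0.076   0.0005 -0.0174] w 0.03424844338750586
```

View pics/w19.png

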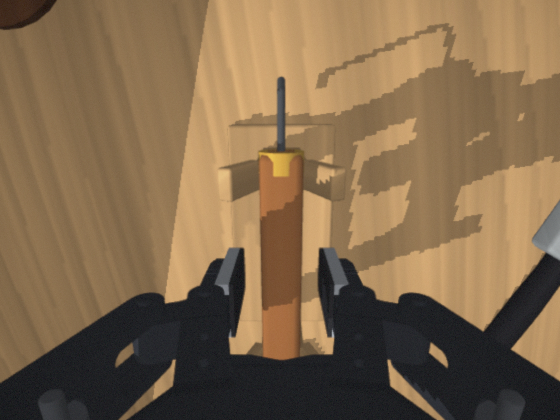

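Pick lies in the rest, both pads clear. Lift away straight up and check.

>>> send_rows(
  increments=[
    [[0.45,0,0,-0.5,0,0,0],[0.5,0,0,-1.5,0,0,0],[0.6,0,0,-3,0,0,0],[0.6,0,0,-5,0,0,0],[0.6,0,0,-8,0,0,0],[0.6,0,0,-11,0,0,0],[0.6,0,0,-12,0,0,0],[0.6,0,0,-12,0,0,0]],
  ],
)

```text
clock: 28.85
ee_pos: [0.5292, -0.2415, 0.179]
orientation: [[0.157, 0.988, 0.005], [0.988, -0.157, -0.001], [-0.001, 0.005, -1.0]]
force: [0.0, -0.9, 0.6]
gripper_width: 0.051
```

```bash
python3 look.py w20; python3 look.py s20 side; python3 look.py t20 top; python3 - <<'E'
from h import *
p=cv2.imread('pics/s20.png');q=cv2.imread('pics/t20.png')
cv2.imwrite('pics/f20.png',np.hstack([cv2.resize(p[165:255,335:425],(380,380),interpolation=2),cv2.resize(p[290:400,215:325],(380,380),interpolation=2)]))
cv2.imwrite('pics/g20.png',np.hstack([cv2.resize(q[245:355,125:235],(400,400),interpolation=2),cv2.resize(p,(400,300))[:300].copy() if 0 else cv2.resize(q[225:335,335:445],(400,400),interpolation=2)]))
E
```

```text
28.85 [ 0.5292 -0.2415  0.179 ] F [ 0.0341 -0.8523  0.5506] T [-0.0449 -0.0555 -0.0043] w 0.05098565978346356
28.9 [ 0.5285 -0.2411  0.1771] F [ 0.4853  0.0179 -1.3321] T [-0.0816 -0.0537  0.0413] w 0.05134147057358509
28.95 [ 0.528  -0.2408  0.1759] F [-0.5486 -0.1432 -1.0444] T [-0.0411  0.0369 -0.0153] w 0.051444969545682256
```

View pics/f20.png

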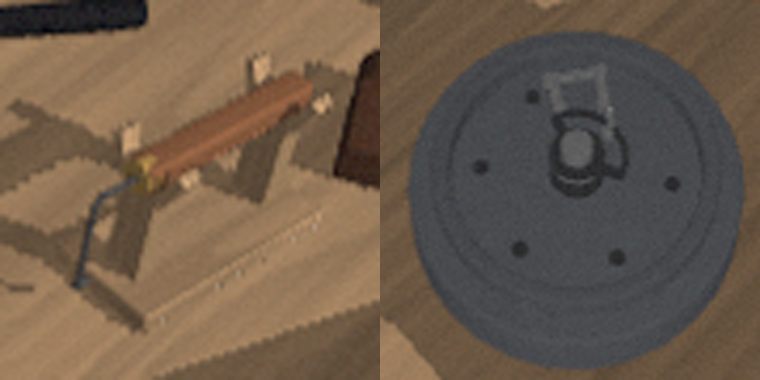

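View pics/g20.png

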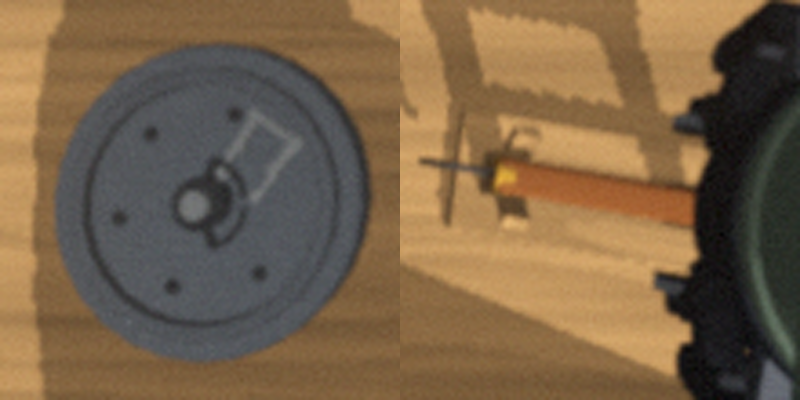

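View pics/w20.png

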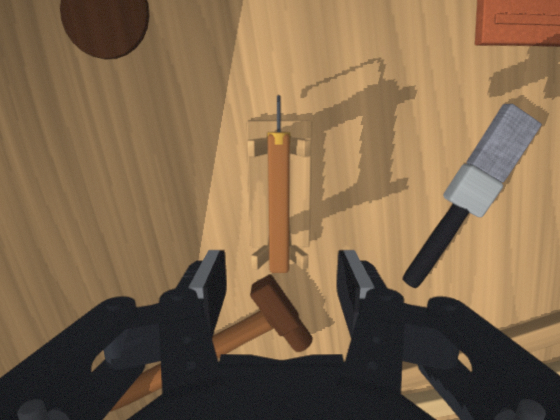

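>>> send_rows(
  increments=[
    [[0.6,0,0,0,0,0,0],[0.6,0,0,0,0,0,0],[0.6,0,0,0,0,0,0]],
  ],
)

```text
clock: 29.25
ee_pos: [0.5277, -0.2409, 0.1748]
orientation: [[0.157, 0.988, -0.001], [0.988, -0.157, 0.0], [0.0, -0.001, -1.0]]
force: [0.4, 0.6, -0.3]
gripper_width: 0.0512
```

```bash
python3 -c "
from cell import workorder
print(workorder.hand_in())"
```

```text
the job is handed in; nothing more can be done
None
```

The clip is out of the groove and lying loose and flat in the dish, and the pick is back in its rest. I handed the job in at 29.3 s; the hand-in reports no verdict.

**What I did:** I lifted the pick and took its toe down through the guard's notch. The wrist camera showed the notch about 9–10° to one side of the clip's x. I felt for the dish floor, hooked the clip's bar and pulled slowly. Force readings while pulling peaked at about 9.4 N; they were taken at the end of each call. Closing the gripper on the handle read up to about 11.5 N while the pick was still in its rest.

**Not as clean as asked:** The pull was not perfectly straight.
- **During the pull:** the pull was off-centre, and the clip turned about 3° in the first 5 mm. When I shifted the hook along the bar it dragged the clip to about 8° in all. I then re-hooked on the other side of the bar and drew it out.
- **As it came free:** the clip swung further. It lies about 46° round from where it was seated.
- **Near the rim:** one corner sits within about 1–2 mm of the rim. I felt no push against the rim.

**Last checks:**
- **Clip:** depth readings taken just before I lifted the pick out put the whole clip at one height, on the dish floor. Its origin is about 23 mm from the spindle axis, and the last pictures show it still there.
- **Pick:** the pictures show it lying in both notches of the rest, with the gripper clear above it.
- **Tile:** I never went near it and did not re-measure it.

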